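Make up two humidity-logger kits

TASK

Make up the two humidity-logger kits from the stock on the bench. Into the tray with two dowel pins put the box-shaped logger, lying flat in the free pocket; into the tray with three dowel pins put the round logger and the slimmer of the two amber bottles, both upright, one in each of the two small pockets, either way round; and onto each tray's pins drop the flange whose hole pattern fits them, seated flat on the tray floor. The flange that fits neither tray and the wide bottle stay on the bench, standing upright outside the trays.

Things in the scene. Friction and masses are not known exactly. Their poses are not given: they have to be found in the camera images.
- tray_two: light grey kit tray, fixed, 180 (x) by 130 mm (y); floor top 4 mm, rim and dividers 10 mm above the bench. Origin: centre of underside, z up. Divider at x=9.5. On the -x side two dowel pins (6 mm dia, tapered nose, 14 mm above the floor) at x,y = -40,-25 and -40,25. On the +x side one free pocket, 77 (x) by 124 mm (y), centre 49,0, for the box logger lying with its long side along y.
- tray_three: light grey kit tray, fixed, 180 (x) by 130 mm (y); floor top 4 mm, rim and dividers 10 mm above the bench. Origin: centre of underside, z up. Divider at x=9.5. On the -x side three dowel pins (6 mm dia, tapered nose, 14 mm above the floor) at x,y = -64,-24; -16,-24; -64,24 (corners of a square centred on -40,0). On the +x side two small pockets, 77 (x) by 60 mm (y), centres 49,32 and 49,-32.
- flange_a: aluminium probe flange: square plate 70 x 70 x 5 mm, upright round clamp collar in its middle (22 mm dia, top 41 mm above the underside; grip it there). Two 10 mm holes far apart, at x,y = 0,-25 and 0,25. Origin: centre of the underside, z up. Loose, 120 g.
- flange_b: aluminium probe flange: square plate 70 x 70 x 5 mm, upright round clamp collar in its middle (22 mm dia, top 41 mm above the underside; grip it there). Three 10 mm holes at x,y = -24,-24; 24,-24; -24,24. Origin: centre of the underside, z up. Loose, 120 g.
- flange_c: aluminium probe flange: square plate 70 x 70 x 5 mm, upright round clamp collar in its middle (22 mm dia, top 41 mm above the underside; grip it there). Two 10 mm holes close together, at x,y = 0,-17 and 0,17. Origin: centre of the underside, z up. Loose, 120 g.
- logger_box: box-shaped white plastic data logger with a grey display and six buttons on top, lying on its back: 50 mm (its x) by 80 mm (its y), 24 mm high. Origin: centre of its underside, z up. Loose, 110 g.
- logger_round: round white plastic data logger with a round grey display on top: 44 mm in diameter, 26 mm high. Origin: centre of its underside, z up. Loose, 60 g.
- bottle_slim: the slim one of two amber glass salt-standard bottles with white paper band and black cap: 34 mm in diameter up to 40 mm, cap 29 mm in diameter, 55 mm high in all. Origin: centre of its underside, z up. Loose, 70 g.
- bottle_wide: the wide one of the two amber bottles, same make: 54 mm in diameter up to 40 mm, cap 45 mm in diameter, 55 mm high in all; a spare that stays on the bench. Origin: centre of its underside, z up. Loose, 160 g.
Not all that is in view belongs to the job. What is shaped like the tray_three but purple is not meant. Leave any pink look-alike of the flange_a alone.

How it is judged:
By the outcome, as a careful person would: the job done as asked, in the order asked, and still so for the second after the job is handed in, with the robot touching nothing.
It also fails if it takes over 120 s, if anything falls off the work surface, if the arm or the gripper's body presses on something with over 40 N, if the wrist force passes 120 N, or if a joint passes its speed limit or range.

ROBOT

A 7-joint arm with a two-finger parallel gripper is mounted at the origin on the work surface. World frame = base frame: x ahead of the robot, y to its left, z up, the work surface at z = 0. Lengths are in m, angles in rad, forces in N, time in s.
With the tool pointing down it reaches from about 0.425 to 0.875 m from the base axis. Payload 8.4 kg.
Tool frame: the origin (TCP) lies at the very end of the fingers, on their centre line; the grasp point (between the pads) lies 19 mm behind it; z points along the fingers, y is the line along which they close (so a half turn about z gives the same grasp; the last joint's range is limited). The gripper opens to 85 mm and grips with 20 to 120 N. Pads are 22 mm wide; open, the fingers measure 114 mm over their backs; the gripper's body (76 mm by 85 mm) begins 54 mm behind the grasp point. The pads swing forward as they close: fully open they stand 13 mm farther back than shut.
Start: joints at [-1.258, 0.333, 0.04, 1.465, -0.013, 1.343, -0.059], TCP at [0.26, 0.596, 0.231] pointing down, gripper open.
Joint ranges: [-2.58, 2.58], [-0.38, 2.09], [-1.3, 1.39], [0.25, 2.4], [-1.5, 4.64], [0.08, 2.09], [-2.65, 2.65]. Speed limits (rad/s): [2.22, 2.22, 2.79, 2.79, 3.14, 3.14, 3.14].

INTERFACE

Orientations are given as a rotation vector (axis times angle).
In Python, from bench import env gives the robot as it stands.
- The arm moves only by the tool step_arm, never from a script. Its argument "rows" is a list of rows, each an object with "offset": the shift along the tool's x, y, z each as a share of 0.15 m, from -1 to 1, a list of three; "turn": the turn, a rotation vector about the tool's x, y, z each as a share of 120 degrees, from -1 to 1, a list of three. In form: [{"offset": [tx, ty, tz], "turn": [wx, wy, wz]}, ...]. A call has 1 to 12 rows; each row is the pose to reach, as a shift and turn from the pose commanded when the call began, along the tool's axes at that moment; what a row does not reach only later rows make up. A row lasts 1/10 s, in which the tool goes at most 50 mm and 8.59 degrees, less where a joint would pass 70% of its speed; a pose out of reach is approached as far as the arm can. A call with a number of a shift or a turn outside -1 to 1 is refused whole. A call with a gripper value outside its range is refused whole. "jaw" is the closure, from -1 (fully open) to 1 (shut), set as the call begins (left out, the last holds). The fingers move at their own pace and stop on an object; "squeeze" is the grip in N (left out, the last holds). Time passes only in rows, so rows that repeat a pose let the fingers close. It gives the time, the measured TCP pose, the force, the opening and the grip force at its end, in the units of the state.
- env.state(): the state, without advancing time (a new reading comes with each control period).
- env.capture(name): name is "side" or "top" or "wrist"; returns the picture (420x560x3 uint8, red, green, blue); there is no depth.
- env.get_calibration(name): a dict with "fovy" (degrees; the focal length in pixels is half the picture's height over the tangent of half this angle, whatever the lens; pixels are square), "cx", "cy" (the principal point, pixels), "position" and "rotation" of the camera in the world. Camera axes: x right, y down, z forward; pixel columns grow to the right and rows downward; lengths in m; the calibration is good to about 2 mm. A picture is of the moment at which its call begins: read the wrist's pose just before it. get_calibration takes no time and is no camera call; for the wrist camera it gives the pose at the moment of the call.
- env.job_done(): hands the job in; it is judged then, once.
The state is a dict: "clock": time; "joints": joint angles; "dq": joint speeds; "tau": joint torques, N m; "tcp_pos": TCP position; "tcp_rot": TCP orientation; "wrist_force": force on the tool from outside, world axes, zero at the start; "wrist_torque": the same for the moment, N m; "gripper_width": finger opening in m; "grasp_force": force on a finger pad.
Only numpy, scipy, OpenCV 4.12 (cv2) and the standard library are available. Lean on these libraries where they do the work, as an engineer would, in place of code of your own. Each camera call takes 0.05 s, during which the arm holds its last target. There are 200 camera calls.

## Working session

There is one attempt and no reset: what is moved stays moved. The work goes in short steps, Python scripts to look and compute and a tool call to move; the robot and the scene stay as the last step left them, time stands still between calls to the robot, and variables do not carry over. Pictures are saved under pics/ and viewed, at most 14 in all, crops included, and the job is handed in when it is done.

Besides the shell and the picture viewer there is one more tool, called after "Emit:" by a JSON object that holds its "name" and its "arguments", one argument or row to a line. step_arm: Moves the arm, as the interface text tells. Shift numbers are shares of 0.15 m and turn numbers shares of 120 degrees, none past 1 either way. Its arguments: {"type":"object","properties":{"rows":{"type":"array","items":{"type":"object","properties":{"offset":{"type":"array","items":{"type":"number"}},"turn":{"type":"array","items":{"type":"number"}}}}},"jaw":{"type":"number"},"squeeze":{"type":"number"}},"required":["rows"]}

```bash
mkdir -p pics; ls
python3 - <<'E'
from bench import env
import cv2
s=env.state();print(s)
for n in("top","side","wrist"):
    c=env.get_calibration(n);print(n,c)
    im=env.capture(n);cv2.imwrite(f"pics/{n}0.png",im[:,:,::-1])
E
```

```text
pics
{'clock': 0.0, 'joints': array([-1.25822816,  0.33391062,  0.03988628,  1.46630533, -0.01342248,
        1.3433075 , -0.05847402]), 'dq': array([ 0.00101989, -0.00071312, -0.00073163,  0.00036664, -0.00155033,
       -0.00118918,  0.00166318]), 'tau': array([-2.45879146e-04, -6.58585596e+01,  1.36533570e+00, -4.05559409e+01,
        1.67913339e-02,  1.28788728e-02,  1.47277399e-05]), 'tcp_pos': array([0.25998679, 0.59522169, 0.23040495]), 'tcp_rot': array([-6.42206615e-01, -3.07499881e+00,  2.58561590e-03]), 'wrist_force': array([0.6097104 , 0.64226127, 0.87265037]), 'wrist_torque': array([-0.01486999, -0.04651181, -0.00909013]), 'grasp_force': 0.0, 'gripper_width': 0.08557762904693073}
top {'fovy': 45.61805578798004, 'cx': 280.02838338301405, 'cy': 207.2926319598393, 'position': array([ 0.33855044, -0.0021395 ,  1.24246545]), 'rotation': array([-2.17616963,  2.17493773, -0.12346855])}
side {'fovy': 57.25813445807768, 'cx': 281.73542320563104, 'cy': 210.6307918765932, 'position': array([0.37499654, 0.56024262, 0.65374737]), 'rotation': array([-0.14541187,  2.86822388, -1.12894827])}
wrist {'fovy': 64.03722246580183, 'cx': 277.0802006733775, 'cy': 205.2554847616065, 'position': array([0.18441281, 0.62973092, 0.37382538]), 'rotation': array([2.38656273, 1.56429116, 0.25635001])}
```

Run:
```python
import cv2
for n in("top","side"):
    im=cv2.imread(f"pics/{n}0.png");cv2.imwrite(f"pics/{n}0b.png",cv2.resize(im,(800,600),interpolation=cv2.INTER_CUBIC))
```

```text
(no output)
```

View pics/top0b.png

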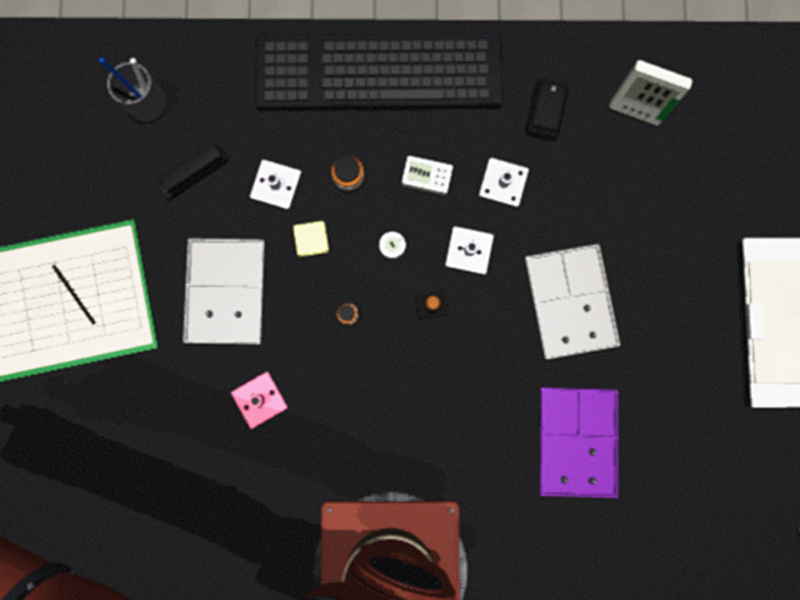

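View pics/side0b.png

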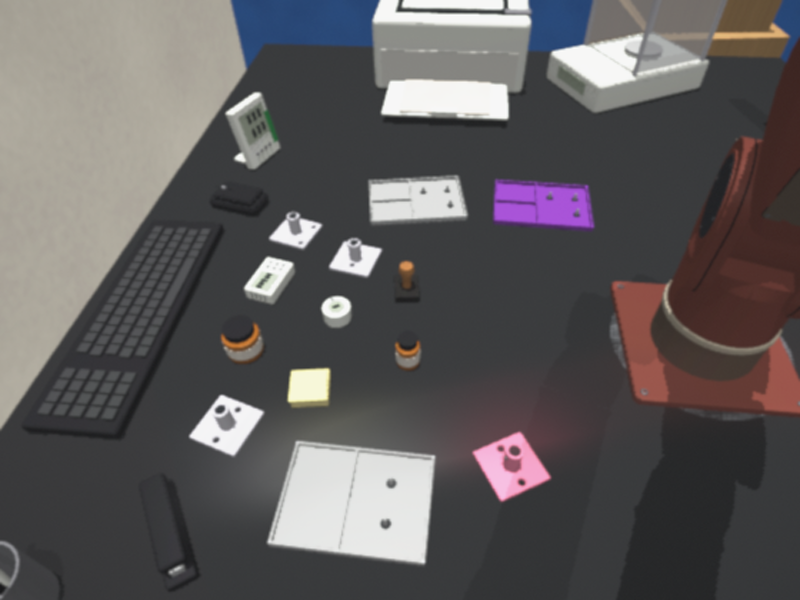

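The top view (800x600) shows:
- tray_two at (225,291), with pins at (209,314) and (238,314).
- tray_three at (573,301), with pins at (565,339), (592,335) and (587,308).
- Flanges: far-hole at (275,183), three-hole at (504,181), close-hole at (470,249).
- Box logger at (428,175), round logger at (392,245).
- Slim bottle at (347,314), wide bottle at (347,172).

The side view agrees. The pink flange and purple tray are decoys.

```bash
cat > lib.py <<'E'
import numpy as np, cv2
from scipy.spatial.transform import Rotation as Ro
def K(c): f=210/np.tan(np.radians(c['fovy'])/2); return np.array([[f,0,c['cx']],[0,f,c['cy']],[0,0,1]])
def ray(c,uv):
    d=Ro.from_rotvec(c['rotation']).as_matrix()@np.linalg.inv(K(c))@[uv[0],uv[1],1]; return np.array(c['position']),d/np.linalg.norm(d)
def onz(c,uv,z):
    p,d=ray(c,uv); return p+d*(z-p[2])/d[2]
def tri(cs,uvs):
    A=np.zeros((3,3));b=np.zeros(3)
    for c,u in zip(cs,uvs):
        p,d=ray(c,u);M=np.eye(3)-np.outer(d,d);A+=M;b+=M@p
    return np.linalg.solve(A,b)
def proj(c,P):
    R=Ro.from_rotvec(c['rotation']).as_matrix();q=(np.atleast_2d(P)-c['position'])@R@K(c).T
    return q[:,:2]/q[:,2:]
def yaw(s): # direction of tool y in world, deg
    y=Ro.from_rotvec(s['tcp_rot']).as_matrix()[:,1]; return np.degrees(np.arctan2(y[1],y[0]))
def rot(yd):
    a=np.radians(yd);y=np.array([np.cos(a),np.sin(a),0]);z=np.array([0,0,-1.]);return np.column_stack([np.cross(y,z),y,z])
def go(s,p,yd):
    R=Ro.from_rotvec(s['tcp_rot']).as_matrix();o=R.T@(np.array(p)-s['tcp_pos'])/.15
    t=np.degrees(Ro.from_matrix(R.T@rot(yd)).as_rotvec())/120
    print('offset',np.round(o,3).tolist(),'turn',np.round(t,3).tolist())
E
python3 - <<'E'
from lib import *
from bench import env
c=env.get_calibration('top');sc=env.get_calibration('side')
k=.7
for n,t,sd,z in [('t2',(225,291),None,.01),('t3',(573,301),None,.01),('fa',(276,184),None,.005),('fb',(504,182),None,.005),('fc',(470,250),None,.005),('box',(428,174),None,.024),('round',(392,245),(337,305),.026),('slim',(347,312),(408,340),.055),('wide',(347,166),(241,328),.055),('pinA',(209,314),(386,523),.018),('pinB',(238,314),(391,483),.018),('fa collar',(272,179),(224,411),.04)]:
    print(n,onz(c,np.array(t)*k,z).round(3),tri([c,sc],[np.array(t)*k,np.array(sd)*k]).round(3) if sd else '')
s=env.state();print(yaw(s))
w=env.get_calibration('wrist');T=Ro.from_rotvec(s['tcp_rot']).as_matrix()
print('cam in tool',T.T@(w['position']-s['tcp_pos']),(T.T@Ro.from_rotvec(w['rotation']).as_matrix()).round(3))
E
```

```text
t2 [0.472 0.286 0.01 ] 
t3 [ 0.455 -0.319  0.01 ] 
fa [0.663 0.202 0.005] 
fb [ 0.668 -0.202  0.005] 
fc [ 0.545 -0.141  0.005] 
box [ 0.677 -0.066  0.024] 
round [ 0.55  -0.004  0.026] [ 0.55  -0.004  0.025]
slim [0.432 0.071 0.055] [0.432 0.072 0.046]
wide [0.681 0.073 0.055] [0.68  0.073 0.046]
pinA [0.431 0.31  0.018] [0.433 0.314 0.002]
pinB [0.431 0.261 0.018] [0.433 0.264 0.001]
fa collar [0.662 0.203 0.04 ] [0.662 0.203 0.033]
66.40573654049444
cam in tool [ 0.08307105  0.001104   -0.14333856] [[ 0.001 -0.946 -0.323]
 [ 1.     0.001 -0.001]
 [ 0.001 -0.323  0.946]]
```

Emit:
{"name": "step_arm", "arguments": {
  "rows": [
    {"offset":[-0.8,-0.49,-0.05],"turn":[0,0,0]},
    {"offset":[-0.8,-0.49,-0.05],"turn":[0,0,0]},
    {"offset":[-0.8,-0.49,-0.05],"turn":[0,0,0]},
    {"offset":[-0.8,-0.49,-0.05],"turn":[0,0,0]}
  ],
  "jaw": -1
}}

```text
clock: 0.55
tcp_pos: [0.346, 0.4748, 0.2395]
tcp_rot: [0.656, 3.07, -0.001]
wrist_force: [-0.1, 0.3, 0.3]
gripper_width: 0.0856
grasp_force: 0.0
```

Emit:
{"name": "step_arm", "arguments": {
  "rows": [
    {"offset":[-0.8,-0.49,-0.05],"turn":[0,0,0]},
    {"offset":[-0.8,-0.49,-0.05],"turn":[0,0,0]},
    {"offset":[-0.8,-0.49,-0.05],"turn":[0,0,0]},
    {"offset":[-0.8,-0.49,-0.05],"turn":[0,0,0]}
  ]
}}

```text
clock: 0.95
tcp_pos: [0.4255, 0.3593, 0.2469]
tcp_rot: [0.656, 3.07, -0.001]
wrist_force: [0.2, 0.8, 0.1]
gripper_width: 0.0856
grasp_force: 0.0
```

Emit:
{"name": "step_arm", "arguments": {
  "rows": [
    {"offset":[-0.8,-0.49,-0.05],"turn":[0,0,-0.197]},
    {"offset":[-0.8,-0.49,-0.05],"turn":[0,0,-0.197]},
    {"offset":[-0.8,-0.49,-0.05],"turn":[0,0,-0.197]},
    {"offset":[-0.8,-0.49,-0.05],"turn":[0,0,-0.197]},
    {"offset":[-0.8,-0.49,-0.05],"turn":[0,0,-0.197]},
    {"offset":[-0.8,-0.49,-0.05],"turn":[0,0,-0.197]}
  ]
}}

```text
clock: 1.55
tcp_pos: [0.5008, 0.2512, 0.2535]
tcp_rot: [0.002, -3.141, -0.001]
wrist_force: [-0.9, 0.1, 0.3]
gripper_width: 0.0851
grasp_force: 0.0
```

```bash
cat > snap.py <<'E'
import sys,pickle
from lib import *
from bench import env
n=sys.argv[1];c=env.get_calibration('wrist');im=env.capture('wrist');s=env.state()
cv2.imwrite(f'pics/{n}.png',im[:,:,::-1]);pickle.dump(c,open(f'pics/{n}.pkl','wb'))
print(s['clock'],s['tcp_pos'].round(4),round(yaw(s),2),np.degrees(s['joints']).round(0))
if len(sys.argv)>2: cv2.imwrite(f'pics/{n}b.png',cv2.resize(im[:,:,::-1],(800,600),interpolation=cv2.INTER_CUBIC))
E
python3 snap.py w1 b
```

```text
1.6 [0.5007 0.2514 0.2535] 90.13 [-45.   8.  15.  95.  -2.  77.  61.]
```

View pics/w1b.png

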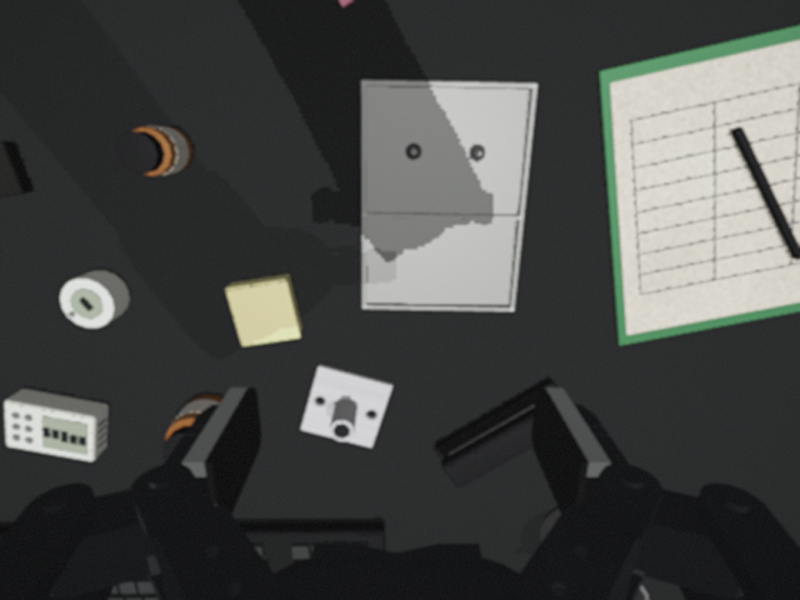

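Wrist view 1 (800x600) shows:
- tray_two with pins at (413,151) and (477,152).
- The flange with its collar top at (343,429) and far-apart holes at (320,400) and (371,413).
- The slim bottle cap at (140,153) and the round logger at (88,300).
- The box logger at (52,430).

Two more places follow.

Emit:
{"name": "step_arm", "arguments": {
  "rows": [
    {"offset":[0,-0.84,0],"turn":[0,0,0]},
    {"offset":[0,-0.84,0],"turn":[0,0,0]},
    {"offset":[0,-0.84,0],"turn":[0,0,0]},
    {"offset":[0,-0.84,0],"turn":[0,0,0]}
  ]
}}

```text
clock: 2.0
tcp_pos: [0.5018, 0.1206, 0.2542]
tcp_rot: [0.006, 3.141, -0.0]
wrist_force: [-0.3, -0.1, 0.1]
gripper_width: 0.0854
grasp_force: 0.0
```

Emit:
{"name": "step_arm", "arguments": {
  "rows": [
    {"offset":[0,-0.84,0],"turn":[0,0,0]},
    {"offset":[0,-0.84,0],"turn":[0,0,0]},
    {"offset":[0,-0.84,0],"turn":[0,0,0]},
    {"offset":[0,-0.84,0],"turn":[0,0,0]},
    {"offset":[0,-0.84,0],"turn":[0,0,0]}
  ]
}}

```text
clock: 2.5
tcp_pos: [0.5021, -0.0006, 0.2538]
tcp_rot: [-0.003, 3.142, 0.001]
wrist_force: [0.3, 1.4, -0.7]
gripper_width: 0.0853
grasp_force: 0.0
```

```bash
python3 snap.py w2 b
```

```text
2.55 [ 0.5021 -0.      0.2537] 90.2 [-31.   0.  27. 103.  -0.  77.  85.]
```

Emit:
{"name": "step_arm", "arguments": {
  "rows": [
    {"offset":[0,-0.84,0],"turn":[0,0,0]},
    {"offset":[0,-0.84,0],"turn":[0,0,0]},
    {"offset":[0,-0.84,0],"turn":[0,0,0]},
    {"offset":[0,-0.84,0],"turn":[0,0,0]}
  ]
}}

```text
clock: 2.95
tcp_pos: [0.5021, -0.1306, 0.2539]
tcp_rot: [0.004, 3.141, -0.002]
wrist_force: [-0.7, -0.2, 0.1]
gripper_width: 0.0854
grasp_force: 0.0
```

Emit:
{"name": "step_arm", "arguments": {
  "rows": [
    {"offset":[0,-0.84,0],"turn":[0,0,0]},
    {"offset":[0,-0.84,0],"turn":[0,0,0]},
    {"offset":[0,-0.84,0],"turn":[0,0,0]},
    {"offset":[0,-0.84,0],"turn":[0,0,0]},
    {"offset":[0,-0.84,0],"turn":[0,0,0]}
  ]
}}

```text
clock: 3.45
tcp_pos: [0.5033, -0.2522, 0.2533]
tcp_rot: [0.005, -3.141, -0.001]
wrist_force: [-0.4, 0.4, 0.3]
gripper_width: 0.0853
grasp_force: 0.0
```

```bash
python3 snap.py w3 b
```

```text
3.5 [ 0.5034 -0.2517  0.2533] 90.24 [-14.   9.  41.  96.  -6.  77. 118.]
```

View pics/w2b.png

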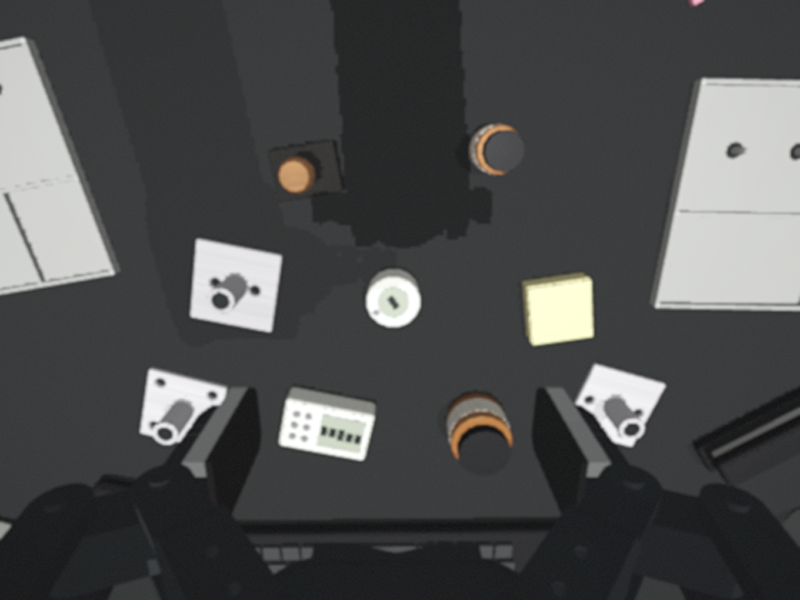

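View pics/w3b.png

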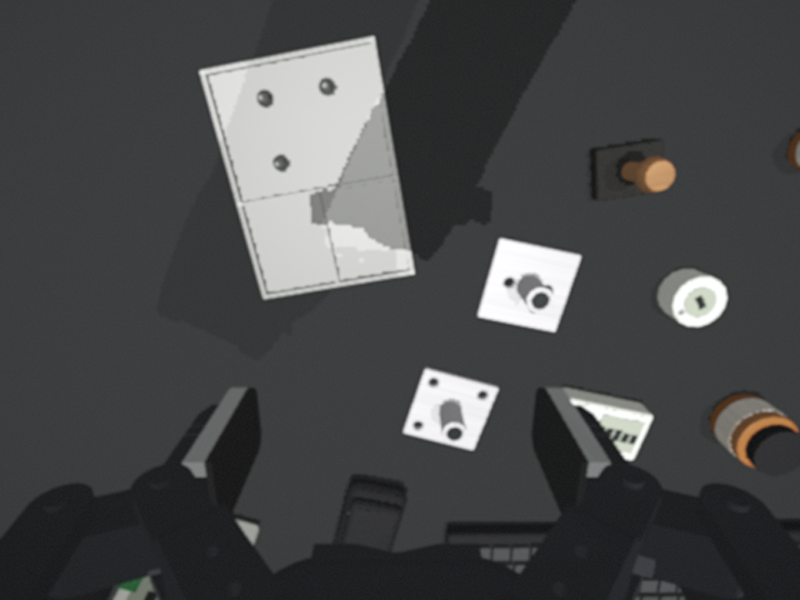

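View 2 shows the box's top corners at (287,403), (376,414), (365,460) and (279,446), the round top at (393,301), and the slim cap at (503,150). The close-hole flange is at (236,285).

View 3 shows tray_three's corners at (200,71), (375,37), (414,273) and (265,298), with pins at (265,98), (327,86) and (281,163). The three-hole flange has holes at (433,382), (483,395) and (418,425).

```bash
cat > fit.py <<'E'
from lib import *
import pickle
from scipy.optimize import least_squares
cal=lambda n: pickle.load(open(f'pics/{n}.pkl','rb'))
def fit(obs,x0,freez=True,k=.7): # obs: (view,local xyz mm,uv)
    V={v:cal(v) for v,_,_ in obs}
    def r(p):
        R=Ro.from_euler('z',p[3]).as_matrix();o=[]
        for v,l,uv in obs: o.append(proj(V[v],R@np.array(l)/1e3+[p[0],p[1],p[2] if freez else 0])[0]-np.array(uv)*k)
        return np.ravel(o)
    s=least_squares(r,[x0[0],x0[1],0,np.radians(x0[2])],loss='soft_l1')
    print('  res px',np.abs(r(s.x)).round(1));return s.x[0],s.x[1],s.x[2],np.degrees(s.x[3])
E
cat > meas.py <<'E'
from fit import *
def plate(z,a): return [(-a,-a,z),(-a,a,z),(a,a,z),(a,-a,z)]
t=[(-90,-65,10),(-90,65,10),(90,65,10),(90,-65,10)]
A=lambda v,l,u:[(v,x,y) for x,y in zip(l,u)]
R={}
R['t2']=fit(A('w1',t,[(361,80),(538,83),(515,311),(362,309)])+A('w2',t[:1]+t[3:],[(702,78),(655,306)]),(.47,.29,0))
R['t3']=fit(A('w3',t,[(200,71),(375,37),(414,273),(265,298)])+A('w2',[t[1],t[2]],[(26,39),(117,272)]),(.455,-.32,10))
R['fa']=fit(A('w1',plate(5,35)+[(0,-25,5),(0,25,5),(0,0,41)],[(318,366),(393,381),(375,447),(301,432),(320,400),(371,413),(343,429)])+A('w2',plate(5,35)[:2]+[(0,-25,5),(0,0,41)],[(594,364),(665,381),(588,399),(631,429)]),(.66,.2,-10))
R['fb']=fit(A('w3',plate(5,35)+[(-24,-24,5),(-24,24,5),(24,-24,5),(0,0,41)],[(425,368),(498,386),(476,450),(403,433),(433,382),(483,395),(418,425),(454,433)])+A('w2',[(-24,-24,5),(-24,24,5),(0,0,41)],[(160,382),(212,395),(165,433)]),(.66,-.2,-15))
b=[(25,-40,24),(25,40,24),(-25,40,24),(-25,-40,24)]
b=[(-25,-40,24),(-25,40,24),(25,40,24),(25,-40,24)]
R['box']=fit(A('w2',b,[(287,403),(376,414),(365,460),(279,446)])+A('w1',b[:3],[(4,402),(97,416),(95,461)]),(.68,-.066,-5))
R['round']=fit([('w1',(0,0,26),(88,302)),('w2',(0,0,26),(393,301)),('w3',(0,0,26),(699,301))],(.55,0,0))
R['slim']=fit([('w1',(0,0,55),(141,153)),('w2',(0,0,55),(503,150))],(.43,.07,0))
for k,v in R.items(): print(k,np.round(v,4))
E
python3 meas.py
```

```text
res px [0.2 0.3 0.6 0.  1.  0.3 0.3 0.7 0.4 0.4 0.3 0.8]
  res px [0.8 0.4 0.6 0.1 0.3 0.2 0.2 0.  0.3 0.9 0.7 0.5]
  res px [0.4 0.3 0.9 1.4 1.  1.4 1.1 1.9 0.2 0.4 0.8 0.4 0.5 0.1 0.2 0.5 0.4 0.8
 0.9 0.5 0.7 0.5]
  res px [0.1 0.7 0.  0.9 1.6 0.8 0.8 0.5 0.1 0.2 0.2 0.3 0.3 0.3 0.4 0.1 0.2 0.
 0.2 0.5 0.  0.1]
  res px [0.3 2.1 0.7 0.7 0.3 0.3 0.8 0.4 0.1 0.6 0.9 0.  0.8 0.3]
  res px [0.1 0.  0.1 0.1 0.1 0.1]
  res px [0.  0.6 0.  0.6]
t2 [ 0.4741  0.2896  0.0009 -0.8882]
t3 [ 4.57300e-01 -3.15800e-01 -1.30000e-03  1.02638e+01]
fa [ 6.64200e-01  2.05700e-01 -5.00000e-04 -1.45705e+01]
fb [ 6.69200e-01 -1.99900e-01  1.00000e-03 -1.53447e+01]
box [ 6.79800e-01 -6.23000e-02 -6.00000e-04 -1.08991e+01]
round [ 0.553  -0.002  -0.0011  0.    ]
slim [ 0.4332  0.0744 -0.0056  0.    ]
```

Emit:
{"name": "step_arm", "arguments": {
  "rows": [
    {"offset":[-1,1,0.6],"turn":[0,0,0.841]},
    {"offset":[-1,1,0.6],"turn":[0,0,0.841]},
    {"offset":[-1,1,0.6],"turn":[0,0,0.841]},
    {"offset":[-1,1,0.6],"turn":[0,0,0.841]},
    {"offset":[-1,1,0.6],"turn":[0,0,0.841]},
    {"offset":[-1,1,0.6],"turn":[0,0,0.841]},
    {"offset":[-1,1,0.6],"turn":[0,0,0.841]},
    {"offset":[-1,1,0.6],"turn":[0,0,0.841]},
    {"offset":[-1,1,0.6],"turn":[0,0,0.841]},
    {"offset":[-1,1,0.6],"turn":[0,0,0.841]},
    {"offset":[-1,1,0.6],"turn":[0,0,0.841]},
    {"offset":[-1,1,0.6],"turn":[0,0,0.841]}
  ]
}}

```text
clock: 4.7
tcp_pos: [0.6523, -0.1005, 0.1632]
tcp_rot: [-2.422, -1.997, -0.001]
wrist_force: [0.3, -0.5, -0.0]
gripper_width: 0.0856
grasp_force: 0.0
```

```bash
cat > g.py <<'E'
import sys
from lib import *
from bench import env
s=env.state();a=list(map(float,sys.argv[1:]))
print(s['clock'].__round__(2),s['tcp_pos'].round(4),round(yaw(s),2),'j7',round(np.degrees(s['joints'][6])),s['gripper_width'].__round__(4))
for i in range(0,len(a),4): go(s,a[i:i+3],a[i+3])
E
python3 g.py .6798 -.0623 .1 -10.9 .6798 -.0623 .006 -10.9
```

```text
4.7 [ 0.6523 -0.1005  0.1632] -10.99 j7 13 0.0856
offset [0.285, 0.132, 0.422] turn [-0.001, -0.001, -0.001]
offset [0.283, 0.133, 1.048] turn [-0.001, -0.001, -0.001]
```

Emit:
{"name": "step_arm", "arguments": {
  "rows": [
    {"offset":[0.285,0.132,0.422],"turn":[0,0,0]},
    {"offset":[0.285,0.132,0.422],"turn":[0,0,0]},
    {"offset":[0.285,0.132,0.422],"turn":[0,0,0]},
    {"offset":[0.285,0.132,0.422],"turn":[0,0,0]}
  ]
}}

```text
clock: 5.1
tcp_pos: [0.6793, -0.0637, 0.0999]
tcp_rot: [-2.418, -2.004, 0.001]
wrist_force: [0.2, -0.4, 0.9]
gripper_width: 0.0853
grasp_force: 0.0
```

```bash
python3 g.py .6798 -.0623 .006 -10.9;  python3 snap.py b1 b
```

```text
5.1 [ 0.6793 -0.0637  0.0999] -10.69 j7 12 0.0853
offset [0.01, 0.003, 0.626] turn [-0.001, -0.0, 0.002]
5.15 [ 0.6796 -0.0653  0.1011] -10.8 [-33.  36.  50.  89. -29.  68.  12.]
```

View pics/b1b.png

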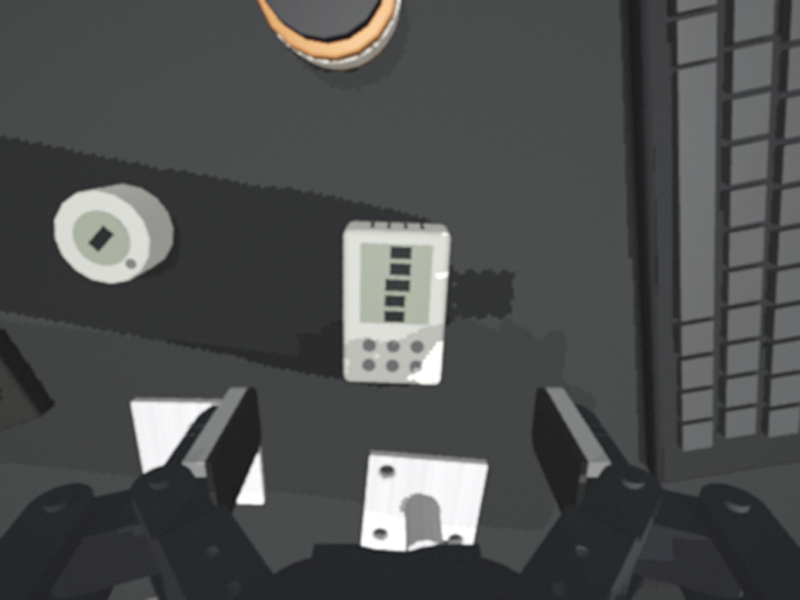

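The box shows at about (395,300), centred between the fingers and aligned with them, so I go down and grip.

Emit:
{"name": "step_arm", "arguments": {
  "rows": [
    {"offset":[0.01,0.01,0.35],"turn":[0,0,0]},
    {"offset":[0.01,0.01,0.5],"turn":[0,0,0]},
    {"offset":[0.01,0.01,0.63],"turn":[0,0,0]},
    {"offset":[0.01,0.01,0.63],"turn":[0,0,0]},
    {"offset":[0.01,0.01,0.63],"turn":[0,0,0]}
  ]
}}

```text
clock: 5.65
tcp_pos: [0.682, -0.0656, 0.0075]
tcp_rot: [2.422, 1.999, 0.002]
wrist_force: [0.3, 0.1, 0.1]
gripper_width: 0.0853
grasp_force: 0.0
```

Emit:
{"name": "step_arm", "arguments": {
  "rows": [
    {"offset":[0,0,0],"turn":[0,0,0]},
    {"offset":[0,0,0],"turn":[0,0,0]},
    {"offset":[0,0,0],"turn":[0,0,0]},
    {"offset":[0,0,0],"turn":[0,0,0]},
    {"offset":[0,0,0],"turn":[0,0,0]},
    {"offset":[0,0,0],"turn":[0,0,0]},
    {"offset":[0,0,0],"turn":[0,0,0]}
  ],
  "jaw": 1,
  "squeeze": 35
}}

```text
clock: 6.35
tcp_pos: [0.6821, -0.0651, 0.0074]
tcp_rot: [2.421, 2.0, 0.002]
wrist_force: [-1.9, 0.6, 4.9]
gripper_width: 0.0494
grasp_force: 37.0
```

Emit:
{"name": "step_arm", "arguments": {
  "rows": [
    {"offset":[0,0,-0.2],"turn":[0,0,0]},
    {"offset":[0,0,-0.5],"turn":[0,0,0]},
    {"offset":[0,0,-0.7],"turn":[0,0,0]},
    {"offset":[0,0,-0.7],"turn":[0,0,0]}
  ]
}}

```text
clock: 6.75
tcp_pos: [0.6839, -0.0659, 0.1165]
tcp_rot: [2.418, 1.998, 0.009]
wrist_force: [-0.2, 0.0, -0.8]
gripper_width: 0.0493
grasp_force: 36.9
```

```bash
python3 g.py .523 .286 .11 -10.9 .523 .286 .11 -.9
```

```text
6.75 [ 0.6839 -0.0659  0.1165] -10.89 j7 12 0.0493
offset [2.101, -1.497, 0.035] turn [0.004, -0.001, 0.0]
offset [2.101, -1.497, 0.035] turn [0.004, -0.0, -0.083]
```

Emit:
{"name": "step_arm", "arguments": {
  "rows": [
    {"offset":[0.7,-0.5,0],"turn":[0,0,0]},
    {"offset":[0.7,-0.5,0],"turn":[0,0,0]},
    {"offset":[0.7,-0.5,0],"turn":[0,0,0]},
    {"offset":[0.7,-0.5,0],"turn":[0,0,0]}
  ]
}}

```text
clock: 7.15
tcp_pos: [0.6258, 0.0587, 0.11]
tcp_rot: [-2.412, -2.007, -0.0]
wrist_force: [0.3, 0.1, -0.4]
gripper_width: 0.0491
grasp_force: 37.0
```

Emit:
{"name": "step_arm", "arguments": {
  "rows": [
    {"offset":[0.7,-0.5,0],"turn":[0,0,0]},
    {"offset":[0.7,-0.5,0],"turn":[0,0,0]},
    {"offset":[0.7,-0.5,0],"turn":[0,0,0]},
    {"offset":[0.7,-0.5,0],"turn":[0,0,0]}
  ]
}}

```text
clock: 7.55
tcp_pos: [0.5717, 0.1748, 0.1103]
tcp_rot: [-2.413, -2.008, 0.001]
wrist_force: [-0.2, -0.2, -0.6]
gripper_width: 0.0488
grasp_force: 37.0
```

Emit:
{"name": "step_arm", "arguments": {
  "rows": [
    {"offset":[0.7,-0.5,0],"turn":[0,0,-0.083]},
    {"offset":[0.7,-0.5,0],"turn":[0,0,-0.083]},
    {"offset":[0.7,-0.5,0],"turn":[0,0,-0.083]},
    {"offset":[0.7,-0.5,0],"turn":[0,0,-0.083]},
    {"offset":[0.7,-0.5,0],"turn":[0,0,-0.083]}
  ]
}}

```text
clock: 8.05
tcp_pos: [0.5201, 0.2862, 0.1109]
tcp_rot: [2.238, 2.204, -0.0]
wrist_force: [0.7, -0.2, -1.7]
gripper_width: 0.0494
grasp_force: 37.0
```

```bash
python3 g.py .523 .286 .04 -.9 .523 .286 .0115 -.9
```

```text
8.05 [0.5201 0.2862 0.1109] -0.9 j7 -17 0.0494
offset [-0.001, 0.019, 0.472] turn [0.0, 0.0, 0.0]
offset [-0.001, 0.019, 0.662] turn [0.0, 0.0, 0.0]
```

Emit:
{"name": "step_arm", "arguments": {
  "rows": [
    {"offset":[0,0.019,0.3],"turn":[0,0,0]},
    {"offset":[0,0.019,0.5],"turn":[0,0,0]},
    {"offset":[0,0.019,0.6],"turn":[0,0,0]},
    {"offset":[0,0.019,0.652],"turn":[0,0,0]},
    {"offset":[0,0.019,0.652],"turn":[0,0,0]},
    {"offset":[0,0.019,0.652],"turn":[0,0,0]}
  ]
}}

```text
clock: 8.65
tcp_pos: [0.5238, 0.2867, 0.0145]
tcp_rot: [2.239, 2.203, 0.003]
wrist_force: [-0.1, -0.5, -1.1]
gripper_width: 0.0489
grasp_force: 37.0
```

Emit:
{"name": "step_arm", "arguments": {
  "rows": [
    {"offset":[0,0,0],"turn":[0,0,0]},
    {"offset":[0,0,0],"turn":[0,0,0]},
    {"offset":[0,0,0],"turn":[0,0,0]},
    {"offset":[0,0,0],"turn":[0,0,0]}
  ],
  "jaw": -0.6
}}

```text
clock: 9.05
tcp_pos: [0.5228, 0.287, 0.0136]
tcp_rot: [-2.239, -2.204, -0.001]
wrist_force: [-0.6, -0.2, -1.2]
gripper_width: 0.0682
grasp_force: 0.0
```

Emit:
{"name": "step_arm", "arguments": {
  "rows": [
    {"offset":[0,0,-0.15],"turn":[0,0,0]},
    {"offset":[0,0,-0.4],"turn":[0,0,0]},
    {"offset":[0,0,-0.7],"turn":[0,0,0]},
    {"offset":[0,0,-0.7],"turn":[0,0,0]}
  ]
}}

```text
clock: 9.45
tcp_pos: [0.5258, 0.2877, 0.1239]
tcp_rot: [2.239, 2.202, 0.013]
wrist_force: [0.5, -0.2, -0.4]
gripper_width: 0.0677
grasp_force: 0.0
```

```bash
python3 g.py .553 -.002 .1 -.9; python3 snap.py b2
```

```text
9.45 [0.5258 0.2877 0.1239] -0.95 j7 -17 0.0677
offset [-1.929, 0.212, 0.151] turn [0.003, -0.002, -0.0]
9.5 [0.5243 0.2877 0.1212] -0.91 [-74.  24.  51. 101. -21.  64. -17.]
```

Emit:
{"name": "step_arm", "arguments": {
  "rows": [
    {"offset":[-0.965,0.1,0],"turn":[0,0,0]},
    {"offset":[-0.965,0.1,0],"turn":[0,0,0]},
    {"offset":[-0.965,0.1,0],"turn":[0,0,0]},
    {"offset":[-0.965,0.1,0],"turn":[0,0,0]}
  ],
  "jaw": -1
}}

```text
clock: 9.9
tcp_pos: [0.5353, 0.1342, 0.1179]
tcp_rot: [2.249, 2.193, -0.003]
wrist_force: [0.6, 0.2, 0.2]
gripper_width: 0.0857
grasp_force: 0.0
```

Emit:
{"name": "step_arm", "arguments": {
  "rows": [
    {"offset":[-0.965,0.1,0],"turn":[0,0,0]},
    {"offset":[-0.965,0.1,0],"turn":[0,0,0]},
    {"offset":[-0.965,0.1,0],"turn":[0,0,0]},
    {"offset":[-0.965,0.1,0],"turn":[0,0,0]},
    {"offset":[-0.965,0.1,0],"turn":[0,0,0]}
  ]
}}

```text
clock: 10.4
tcp_pos: [0.5476, -0.0041, 0.1176]
tcp_rot: [-2.242, -2.2, 0.001]
wrist_force: [-0.6, 1.2, -0.5]
gripper_width: 0.0857
grasp_force: 0.0
```

```bash
python3 g.py .553 -.002 .008 -.9; python3 snap.py r1
```

```text
10.4 [ 0.5476 -0.0041  0.1176] -1.08 j7 11 0.0857
offset [0.015, 0.037, 0.731] turn [-0.0, 0.0, -0.002]
10.45 [ 0.5477 -0.0025  0.1176] -0.93 [-52.  19.  57. 108. -18.  62.  11.]
```

Emit:
{"name": "step_arm", "arguments": {
  "rows": [
    {"offset":[0.01,0.037,0.3],"turn":[0,0,0]},
    {"offset":[0.01,0.037,0.5],"turn":[0,0,0]},
    {"offset":[0.01,0.037,0.65],"turn":[0,0,0]},
    {"offset":[0.01,0.037,0.731],"turn":[0,0,0]},
    {"offset":[0.01,0.037,0.731],"turn":[0,0,0]},
    {"offset":[0.01,0.037,0.731],"turn":[0,0,0]}
  ]
}}

```text
clock: 11.05
tcp_pos: [0.5541, -0.0011, 0.0092]
tcp_rot: [2.238, 2.204, 0.001]
wrist_force: [-0.2, -1.0, -0.0]
gripper_width: 0.0854
grasp_force: 0.0
```

Emit:
{"name": "step_arm", "arguments": {
  "rows": [
    {"offset":[0,0,0],"turn":[0,0,0]},
    {"offset":[0,0,0],"turn":[0,0,0]},
    {"offset":[0,0,0],"turn":[0,0,0]},
    {"offset":[0,0,0],"turn":[0,0,0]},
    {"offset":[0,0,0],"turn":[0,0,0]},
    {"offset":[0,0,0],"turn":[0,0,0]},
    {"offset":[0,0,0],"turn":[0,0,0]},
    {"offset":[0,0,0],"turn":[0,0,0]}
  ],
  "jaw": 1,
  "squeeze": 30
}}

```text
clock: 11.85
tcp_pos: [0.5541, -0.0016, 0.0095]
tcp_rot: [2.239, 2.204, 0.002]
wrist_force: [-1.8, 0.2, 5.5]
gripper_width: 0.0428
grasp_force: 29.6
```

Emit:
{"name": "step_arm", "arguments": {
  "rows": [
    {"offset":[0,0,-0.2],"turn":[0,0,0]},
    {"offset":[0,0,-0.5],"turn":[0,0,0]},
    {"offset":[0,0,-0.7],"turn":[0,0,0]},
    {"offset":[0,0,-0.7],"turn":[0,0,0]}
  ]
}}

```text
clock: 12.25
tcp_pos: [0.5561, -0.002, 0.1176]
tcp_rot: [2.237, 2.201, 0.009]
wrist_force: [1.1, -0.2, -1.2]
gripper_width: 0.0427
grasp_force: 31.3
```

```bash
python3 - <<'E'
from lib import *
a=np.radians(10.26);R=np.array([[np.cos(a),-np.sin(a)],[np.sin(a),np.cos(a)]])
for l in [(49,32),(49,-32),(-40,0)]: print(l,(R@np.array(l)/1e3+[.4573,-.3158]).round(4))
E
python3 g.py .50 -.2756 .11 10.3
```

```text
(49, 32) [ 0.4998 -0.2756]
(49, -32) [ 0.5112 -0.3386]
(-40, 0) [ 0.4179 -0.3229]
12.25 [ 0.5561 -0.002   0.1176] -0.94 j7 12 0.0427
offset [-1.83, -0.344, 0.045] turn [0.003, -0.001, -0.094]
```

Emit:
{"name": "step_arm", "arguments": {
  "rows": [
    {"offset":[-0.75,-0.11,0.0],"turn":[0,0,0]},
    {"offset":[-0.75,-0.11,0.0],"turn":[0,0,0]},
    {"offset":[-0.75,-0.11,0.0],"turn":[0,0,0]},
    {"offset":[-0.75,-0.11,0.0],"turn":[0,0,0]}
  ]
}}

```text
clock: 12.65
tcp_pos: [0.5342, -0.117, 0.1133]
tcp_rot: [2.245, 2.198, -0.001]
wrist_force: [0.2, 0.5, -0.1]
gripper_width: 0.0426
grasp_force: 31.3
```

Emit:
{"name": "step_arm", "arguments": {
  "rows": [
    {"offset":[-0.75,-0.11,0.0],"turn":[0,0,0]},
    {"offset":[-0.75,-0.11,0.0],"turn":[0,0,0]},
    {"offset":[-0.75,-0.11,0.0],"turn":[0,0,0]},
    {"offset":[-0.75,-0.11,0.0],"turn":[0,0,0]}
  ]
}}

```text
clock: 13.05
tcp_pos: [0.5163, -0.2279, 0.1132]
tcp_rot: [2.243, 2.2, -0.001]
wrist_force: [-0.4, 0.2, 0.0]
gripper_width: 0.0426
grasp_force: 31.3
```

Emit:
{"name": "step_arm", "arguments": {
  "rows": [
    {"offset":[-0.75,-0.11,0.0],"turn":[0,0,-0.094]},
    {"offset":[-0.75,-0.11,0.0],"turn":[0,0,-0.094]},
    {"offset":[-0.75,-0.11,0.0],"turn":[0,0,-0.094]},
    {"offset":[-0.75,-0.11,0.0],"turn":[0,0,-0.094]},
    {"offset":[-0.75,-0.11,0.0],"turn":[0,0,-0.094]},
    {"offset":[-0.75,-0.11,0.0],"turn":[0,0,-0.094]}
  ]
}}

```text
clock: 13.65
tcp_pos: [0.5001, -0.3357, 0.113]
tcp_rot: [-2.007, -2.415, -0.001]
wrist_force: [0.2, 0.4, -0.3]
gripper_width: 0.0427
grasp_force: 31.3
```

```bash
python3 g.py .5112 -.3386 .014 10.3
```

```text
13.65 [ 0.5001 -0.3357  0.113 ] 10.55 j7 59 0.0427
offset [-0.034, 0.07, 0.66] turn [-0.0, -0.001, 0.002]
```

Emit:
{"name": "step_arm", "arguments": {
  "rows": [
    {"offset":[-0.034,0.07,0.3],"turn":[0,0,0]},
    {"offset":[-0.034,0.07,0.5],"turn":[0,0,0]},
    {"offset":[-0.034,0.07,0.6],"turn":[0,0,0]},
    {"offset":[-0.034,0.07,0.66],"turn":[0,0,0]},
    {"offset":[-0.034,0.07,0.66],"turn":[0,0,0]},
    {"offset":[-0.034,0.07,0.66],"turn":[0,0,0]}
  ]
}}

```text
clock: 14.25
tcp_pos: [0.5106, -0.3417, 0.0157]
tcp_rot: [2.01, 2.412, 0.001]
wrist_force: [0.2, 0.1, -0.1]
gripper_width: 0.0426
grasp_force: 32.1
```

Emit:
{"name": "step_arm", "arguments": {
  "rows": [
    {"offset":[0,0,0],"turn":[0,0,0]},
    {"offset":[0,0,0],"turn":[0,0,0]},
    {"offset":[0,0,0],"turn":[0,0,0]},
    {"offset":[0,0,0],"turn":[0,0,0]}
  ],
  "jaw": -0.6
}}

```text
clock: 14.65
tcp_pos: [0.5101, -0.3416, 0.0149]
tcp_rot: [2.011, 2.413, 0.0]
wrist_force: [0.6, -0.2, -0.1]
gripper_width: 0.0684
grasp_force: 0.0
```

Emit:
{"name": "step_arm", "arguments": {
  "rows": [
    {"offset":[0,0,-0.15],"turn":[0,0,0]},
    {"offset":[0,0,-0.4],"turn":[0,0,0]},
    {"offset":[0,0,-0.7],"turn":[0,0,0]},
    {"offset":[0,0,-0.7],"turn":[0,0,0]}
  ]
}}

```text
clock: 15.05
tcp_pos: [0.5122, -0.344, 0.1253]
tcp_rot: [2.007, 2.406, 0.003]
wrist_force: [1.0, -1.1, 0.2]
gripper_width: 0.0683
grasp_force: 0.0
```

```bash
python3 snap.py r2;python3 g.py .4332 .0744 .11 10.3
```

```text
15.1 [ 0.5114 -0.3428  0.1226] 10.36 [-11.  27.  53.  99. -24.  66.  59.]
15.1 [ 0.5114 -0.3428  0.1226] 10.36 j7 59 0.0685
offset [2.83, -0.013, 0.076] turn [0.002, 0.001, 0.0]
```

Emit:
{"name": "step_arm", "arguments": {
  "rows": [
    {"offset":[0.943,0,0],"turn":[0,0,0]},
    {"offset":[0.943,0,0],"turn":[0,0,0]},
    {"offset":[0.943,0,0],"turn":[0,0,0]},
    {"offset":[0.943,0,0],"turn":[0,0,0]}
  ],
  "jaw": -0.8
}}

```text
clock: 15.5
tcp_pos: [0.4842, -0.195, 0.1179]
tcp_rot: [-1.998, -2.418, -0.003]
wrist_force: [0.9, 0.5, 0.2]
gripper_width: 0.077
grasp_force: 0.0
```

Emit:
{"name": "step_arm", "arguments": {
  "rows": [
    {"offset":[0.943,0,0],"turn":[0,0,0]},
    {"offset":[0.943,0,0],"turn":[0,0,0]},
    {"offset":[0.943,0,0],"turn":[0,0,0]},
    {"offset":[0.943,0,0],"turn":[0,0,0]}
  ]
}}

```text
clock: 15.9
tcp_pos: [0.4579, -0.0577, 0.1187]
tcp_rot: [-2.001, -2.418, -0.001]
wrist_force: [0.3, 0.8, -0.1]
gripper_width: 0.0763
grasp_force: 0.0
```

Emit:
{"name": "step_arm", "arguments": {
  "rows": [
    {"offset":[0.943,0,0],"turn":[0,0,0]},
    {"offset":[0.943,0,0],"turn":[0,0,0]},
    {"offset":[0.943,0,0],"turn":[0,0,0]},
    {"offset":[0.943,0,0],"turn":[0,0,0]},
    {"offset":[0.943,0,0],"turn":[0,0,0]},
    {"offset":[0.943,0,0],"turn":[0,0,0]}
  ]
}}

```text
clock: 16.5
tcp_pos: [0.4338, 0.0744, 0.1193]
tcp_rot: [2.014, 2.411, -0.001]
wrist_force: [-0.1, -0.4, 0.3]
gripper_width: 0.0767
grasp_force: 0.0
```

```bash
python3 snap.py s1 b;python3 g.py .4332 .0744 .011 10.3
```

```text
16.55 [0.4339 0.0743 0.1193] 10.22 [-64.  -3.  48. 122.   2.  60.  -6.]
16.55 [0.4339 0.0743 0.1193] 10.22 j7 -6 0.0769
offset [0.002, -0.004, 0.722] turn [-0.0, 0.0, -0.001]
```

View pics/s1b.png

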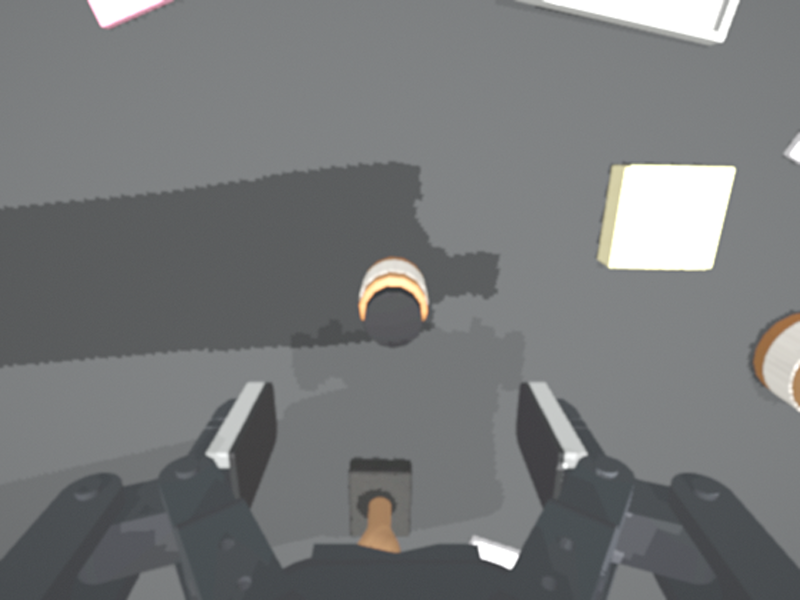

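The cap top is at (393,315), with the bottle centred between the fingers. Gripping it now.

Emit:
{"name": "step_arm", "arguments": {
  "rows": [
    {"offset":[0,0,0.3],"turn":[0,0,0]},
    {"offset":[0,0,0.5],"turn":[0,0,0]},
    {"offset":[0,0,0.65],"turn":[0,0,0]},
    {"offset":[0,0,0.72],"turn":[0,0,0]},
    {"offset":[0,0,0.72],"turn":[0,0,0]},
    {"offset":[0,0,0.72],"turn":[0,0,0]}
  ]
}}

```text
clock: 17.15
tcp_pos: [0.434, 0.0748, 0.0119]
tcp_rot: [2.014, 2.411, -0.001]
wrist_force: [-1.0, -0.8, -0.0]
gripper_width: 0.0768
grasp_force: 0.0
```

Emit:
{"name": "step_arm", "arguments": {
  "rows": [
    {"offset":[0,0,0],"turn":[0,0,0]},
    {"offset":[0,0,0],"turn":[0,0,0]},
    {"offset":[0,0,0],"turn":[0,0,0]},
    {"offset":[0,0,0],"turn":[0,0,0]},
    {"offset":[0,0,0],"turn":[0,0,0]},
    {"offset":[0,0,0],"turn":[0,0,0]},
    {"offset":[0,0,0],"turn":[0,0,0]},
    {"offset":[0,0,0],"turn":[0,0,0]}
  ],
  "jaw": 1,
  "squeeze": 30
}}

```text
clock: 17.95
tcp_pos: [0.434, 0.0761, 0.0122]
tcp_rot: [-2.012, -2.413, -0.002]
wrist_force: [-1.9, -0.2, 7.2]
gripper_width: 0.0331
grasp_force: 29.2
```

Emit:
{"name": "step_arm", "arguments": {
  "rows": [
    {"offset":[0,0,-0.2],"turn":[0,0,0]},
    {"offset":[0,0,-0.5],"turn":[0,0,0]},
    {"offset":[0,0,-0.7],"turn":[0,0,0]},
    {"offset":[0,0,-0.7],"turn":[0,0,0]}
  ]
}}

```text
clock: 18.35
tcp_pos: [0.436, 0.0768, 0.1202]
tcp_rot: [2.011, 2.412, 0.011]
wrist_force: [-0.5, 0.0, -2.0]
gripper_width: 0.0331
grasp_force: 30.4
```

```bash
python3 -c "
from fit import *
print(tri([cal('w2'),cal('s1')],[np.array((503,150))*.7,np.array((393,315))*.7]))"
python3 g.py .4998 -.2756 .115 10.3
```

```text
[0.4328545  0.07432203 0.04966324]
18.35 [0.436  0.0768 0.1202] 10.37 j7 -7 0.0331
offset [-2.388, -0.005, 0.026] turn [0.003, -0.002, 0.001]
```

Emit:
{"name": "step_arm", "arguments": {
  "rows": [
    {"offset":[-0.796,0,0],"turn":[0,0,0]},
    {"offset":[-0.796,0,0],"turn":[0,0,0]},
    {"offset":[-0.796,0,0],"turn":[0,0,0]},
    {"offset":[-0.796,0,0],"turn":[0,0,0]}
  ]
}}

```text
clock: 18.75
tcp_pos: [0.455, -0.0447, 0.1162]
tcp_rot: [2.017, 2.408, -0.001]
wrist_force: [0.2, 0.7, -1.6]
gripper_width: 0.0331
grasp_force: 30.4
```

Emit:
{"name": "step_arm", "arguments": {
  "rows": [
    {"offset":[-0.796,0,0],"turn":[0,0,0]},
    {"offset":[-0.796,0,0],"turn":[0,0,0]},
    {"offset":[-0.796,0,0],"turn":[0,0,0]},
    {"offset":[-0.796,0,0],"turn":[0,0,0]}
  ]
}}

```text
clock: 19.15
tcp_pos: [0.4762, -0.1615, 0.116]
tcp_rot: [2.016, 2.409, -0.004]
wrist_force: [-0.6, 0.4, -1.2]
gripper_width: 0.0329
grasp_force: 30.4
```

Emit:
{"name": "step_arm", "arguments": {
  "rows": [
    {"offset":[-0.796,0,0],"turn":[0,0,0]},
    {"offset":[-0.796,0,0],"turn":[0,0,0]},
    {"offset":[-0.796,0,0],"turn":[0,0,0]},
    {"offset":[-0.796,0,0],"turn":[0,0,0]},
    {"offset":[-0.796,0,0],"turn":[0,0,0]},
    {"offset":[-0.796,0,0],"turn":[0,0,0]}
  ]
}}

```text
clock: 19.75
tcp_pos: [0.4984, -0.274, 0.1161]
tcp_rot: [-2.008, -2.414, -0.001]
wrist_force: [0.8, -0.6, 0.0]
gripper_width: 0.033
grasp_force: 30.4
```

```bash
python3 g.py .4998 -.2756 .017 10.3
```

```text
19.75 [ 0.4984 -0.274   0.1161] 10.5 j7 55 0.033
offset [-0.013, 0.007, 0.66] turn [-0.0, -0.001, 0.002]
```

Emit:
{"name": "step_arm", "arguments": {
  "rows": [
    {"offset":[-0.013,0.007,0.3],"turn":[0,0,0]},
    {"offset":[-0.013,0.007,0.5],"turn":[0,0,0]},
    {"offset":[-0.013,0.007,0.6],"turn":[0,0,0]},
    {"offset":[-0.013,0.007,0.66],"turn":[0,0,0]},
    {"offset":[-0.013,0.007,0.66],"turn":[0,0,0]},
    {"offset":[-0.013,0.007,0.66],"turn":[0,0,0]}
  ]
}}

```text
clock: 20.35
tcp_pos: [0.5002, -0.2784, 0.0187]
tcp_rot: [2.011, 2.412, 0.001]
wrist_force: [0.5, 0.1, -0.7]
gripper_width: 0.0332
grasp_force: 30.8
```

Emit:
{"name": "step_arm", "arguments": {
  "rows": [
    {"offset":[0,0,0],"turn":[0,0,0]},
    {"offset":[0,0,0],"turn":[0,0,0]},
    {"offset":[0,0,0],"turn":[0,0,0]},
    {"offset":[0,0,0],"turn":[0,0,0]},
    {"offset":[0,0,0],"turn":[0,0,0]}
  ],
  "jaw": -0.5
}}

```text
clock: 20.85
tcp_pos: [0.4995, -0.2782, 0.0177]
tcp_rot: [2.012, 2.413, 0.0]
wrist_force: [0.0, 0.2, -0.2]
gripper_width: 0.0641
grasp_force: 0.0
```

Emit:
{"name": "step_arm", "arguments": {
  "rows": [
    {"offset":[0,0,-0.15],"turn":[0,0,0]},
    {"offset":[0,0,-0.4],"turn":[0,0,0]},
    {"offset":[0,0,-0.8],"turn":[0,0,0]},
    {"offset":[0,0,-0.8],"turn":[0,0,0]}
  ]
}}

```text
clock: 21.25
tcp_pos: [0.5012, -0.2801, 0.1423]
tcp_rot: [2.009, 2.408, 0.003]
wrist_force: [0.8, -0.4, 0.2]
gripper_width: 0.0642
grasp_force: 0.0
```

```bash
python3 snap.py s2 b;python3 g.py .6642 .2057 .12 -14.6
```

```text
21.3 [ 0.5012 -0.2796  0.1416] 10.35 [-25.  23.  61. 104. -22.  66.  54.]
21.3 [ 0.5012 -0.2796  0.1416] 10.35 j7 54 0.0638
offset [2.988, 1.649, 0.145] turn [0.003, 0.001, 0.208]
```

View pics/s2b.png

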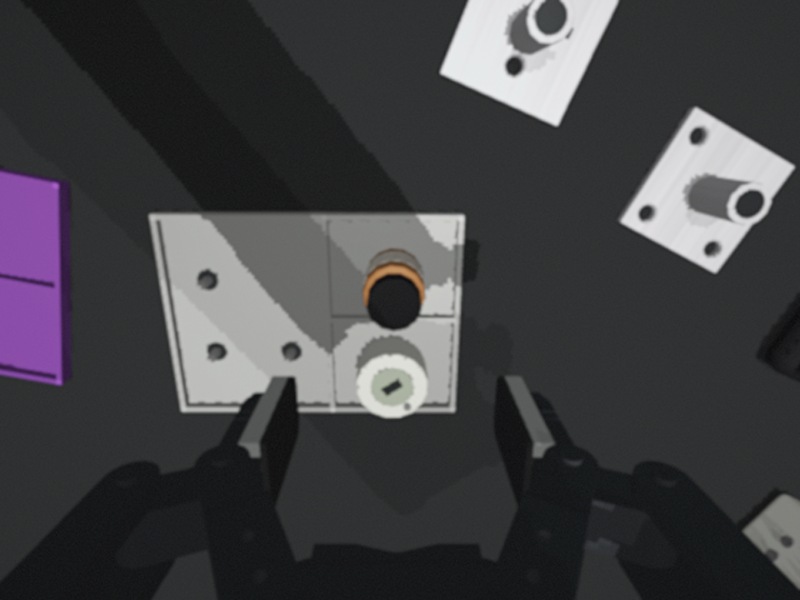

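View s2 shows the bottle (393,300) and the round logger (392,387) each standing in its pocket. Next is flange_a.

Emit:
{"name": "step_arm", "arguments": {
  "rows": [
    {"offset":[0.996,0.55,0.04],"turn":[0,0,0]},
    {"offset":[0.996,0.55,0.04],"turn":[0,0,0]},
    {"offset":[0.996,0.55,0.04],"turn":[0,0,0]},
    {"offset":[0.996,0.55,0.04],"turn":[0,0,0]},
    {"offset":[0.996,0.55,0.04],"turn":[0,0,0]}
  ]
}}

```text
clock: 21.8
tcp_pos: [0.5545, -0.1116, 0.1299]
tcp_rot: [-2.002, -2.418, 0.001]
wrist_force: [0.1, -0.5, 0.2]
gripper_width: 0.0641
grasp_force: 0.0
```

Emit:
{"name": "step_arm", "arguments": {
  "rows": [
    {"offset":[0.996,0.55,0.04],"turn":[0,0,0]},
    {"offset":[0.996,0.55,0.04],"turn":[0,0,0]},
    {"offset":[0.996,0.55,0.04],"turn":[0,0,0]},
    {"offset":[0.996,0.55,0.04],"turn":[0,0,0]},
    {"offset":[0.996,0.55,0.04],"turn":[0,0,0]}
  ]
}}

```text
clock: 22.3
tcp_pos: [0.6082, 0.0486, 0.1241]
tcp_rot: [-2.005, -2.417, 0.002]
wrist_force: [-1.1, 0.3, 0.2]
gripper_width: 0.0638
grasp_force: 0.0
```

Emit:
{"name": "step_arm", "arguments": {
  "rows": [
    {"offset":[0.996,0.55,0.04],"turn":[0,0,0.208]},
    {"offset":[0.996,0.55,0.04],"turn":[0,0,0.208]},
    {"offset":[0.996,0.55,0.04],"turn":[0,0,0.208]},
    {"offset":[0.996,0.55,0.04],"turn":[0,0,0.208]},
    {"offset":[0.996,0.55,0.04],"turn":[0,0,0.208]},
    {"offset":[0.996,0.55,0.04],"turn":[0,0,0.208]},
    {"offset":[0.996,0.55,0.04],"turn":[0,0,0.208]}
  ]
}}

```text
clock: 23.0
tcp_pos: [0.6624, 0.2036, 0.1197]
tcp_rot: [2.489, 1.916, -0.001]
wrist_force: [0.1, 0.1, 0.4]
gripper_width: 0.0641
grasp_force: 0.0
```

```bash
python3 snap.py f1 b;python3 g.py .6642 .2057 .013 -14.6
```

```text
23.05 [0.6624 0.2041 0.1199] -14.8 [-59.  40.  58.  87. -35.  73. -11.]
23.05 [0.6624 0.2041 0.1199] -14.8 j7 -11 0.0641
offset [0.014, 0.009, 0.713] turn [0.0, 0.0, -0.002]
```

View pics/f1b.png

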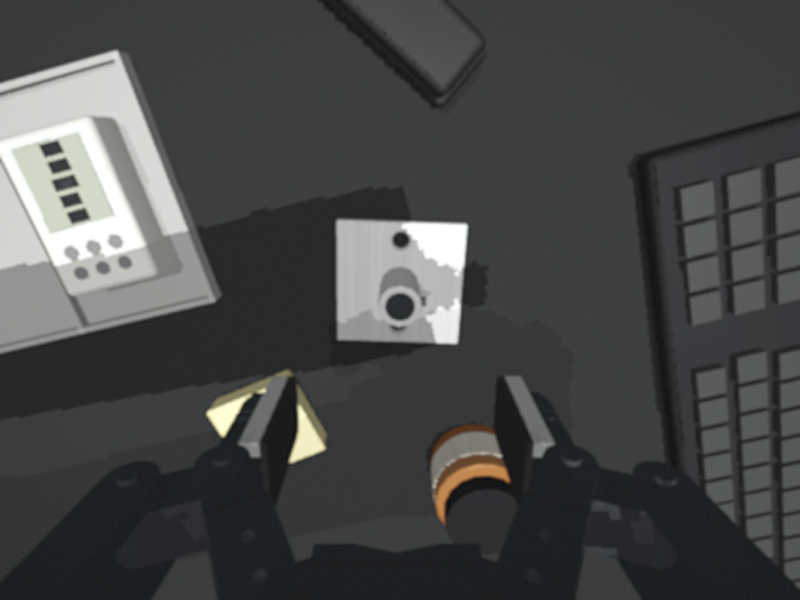

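View f1 shows the box logger lying flat in its pocket. flange_a's plate corners are (337,219), (467,223), (459,344) and (337,340), with a hole at (401,240) and the collar top at (400,306). I refit its pose from these.

```bash
python3 - <<'E'
from fit import *
c=lambda pts:[('f1',l,u) for l,u in pts]
print(np.round(fit(c([((-35,35,5),(337,219)),((35,35,5),(467,223)),((35,-35,5),(459,344)),((-35,-35,5),(337,340)),((0,25,5),(401,240)),((0,0,41),(400,306))]),(.664,.206,-14.6)),4))
E
python3 g.py .6642 .2057 .013 -14.6
```

```text
res px [0.7 0.2 0.5 0.1 0.6 0.6 0.2 0.1 0.2 0.2 0.2 0.5]
[ 6.65600e-01  2.05600e-01  4.70000e-03 -1.64898e+01]
23.05 [0.6624 0.2041 0.1199] -14.8 j7 -11 0.0641
offset [0.014, 0.009, 0.713] turn [0.0, 0.0, -0.002]
```

Emit:
{"name": "step_arm", "arguments": {
  "rows": [
    {"offset":[0.016,0.016,0.3],"turn":[0,0,0.008]},
    {"offset":[0.016,0.016,0.5],"turn":[0,0,0.008]},
    {"offset":[0.016,0.016,0.65],"turn":[0,0,0.008]},
    {"offset":[0.016,0.016,0.71],"turn":[0,0,0.008]},
    {"offset":[0.016,0.016,0.71],"turn":[0,0,0.008]},
    {"offset":[0.016,0.016,0.71],"turn":[0,0,0.008]}
  ]
}}

```text
clock: 23.65
tcp_pos: [0.666, 0.2083, 0.0145]
tcp_rot: [2.502, 1.899, 0.002]
wrist_force: [1.1, -0.1, 0.1]
gripper_width: 0.064
grasp_force: 0.0
```

Emit:
{"name": "step_arm", "arguments": {
  "rows": [
    {"offset":[0,0,0],"turn":[0,0,0]},
    {"offset":[0,0,0],"turn":[0,0,0]},
    {"offset":[0,0,0],"turn":[0,0,0]},
    {"offset":[0,0,0],"turn":[0,0,0]},
    {"offset":[0,0,0],"turn":[0,0,0]},
    {"offset":[0,0,0],"turn":[0,0,0]},
    {"offset":[0,0,0],"turn":[0,0,0]},
    {"offset":[0,0,0],"turn":[0,0,0]}
  ],
  "jaw": 1,
  "squeeze": 40
}}

```text
clock: 24.45
tcp_pos: [0.6656, 0.2091, 0.014]
tcp_rot: [2.501, 1.901, 0.002]
wrist_force: [-1.6, 0.7, 6.2]
gripper_width: 0.0208
grasp_force: 39.1
```

Emit:
{"name": "step_arm", "arguments": {
  "rows": [
    {"offset":[0,0,-0.2],"turn":[0,0,0]},
    {"offset":[0,0,-0.5],"turn":[0,0,0]},
    {"offset":[0,0,-0.7],"turn":[0,0,0]},
    {"offset":[0,0,-0.7],"turn":[0,0,0]},
    {"offset":[0,0,-0.7],"turn":[0,0,0]}
  ]
}}

```text
clock: 24.95
tcp_pos: [0.6653, 0.2091, 0.1183]
tcp_rot: [-2.501, -1.9, -0.001]
wrist_force: [0.5, 0.1, -2.3]
gripper_width: 0.0209
grasp_force: 39.3
```

```bash
python3 g.py .4341 .2902 .1 -0.9
```

```text
24.95 [0.6653 0.2091 0.1183] -15.55 j7 -12 0.0209
offset [0.108, -1.63, 0.122] turn [0.0, -0.0, -0.122]
```

Emit:
{"name": "step_arm", "arguments": {
  "rows": [
    {"offset":[0.065,-0.815,0],"turn":[0,0,0]},
    {"offset":[0.065,-0.815,0],"turn":[0,0,0]},
    {"offset":[0.065,-0.815,0],"turn":[0,0,0]},
    {"offset":[0.065,-0.815,0],"turn":[0,0,0]}
  ]
}}

```text
clock: 25.35
tcp_pos: [0.5458, 0.2536, 0.1159]
tcp_rot: [-2.495, -1.904, 0.006]
wrist_force: [0.5, 0.8, -2.3]
gripper_width: 0.0204
grasp_force: 39.7
```

Emit:
{"name": "step_arm", "arguments": {
  "rows": [
    {"offset":[0.065,-0.815,0],"turn":[0,0,-0.122]},
    {"offset":[0.065,-0.815,0],"turn":[0,0,-0.122]},
    {"offset":[0.065,-0.815,0],"turn":[0,0,-0.122]},
    {"offset":[0.065,-0.815,0],"turn":[0,0,-0.122]},
    {"offset":[0.065,-0.815,0],"turn":[0,0,-0.122]},
    {"offset":[0.065,-0.815,0],"turn":[0,0,-0.122]},
    {"offset":[0.065,-0.815,0],"turn":[0,0,-0.122]}
  ]
}}

```text
clock: 26.05
tcp_pos: [0.4361, 0.2922, 0.1181]
tcp_rot: [2.241, 2.2, -0.0]
wrist_force: [0.6, 0.9, -1.7]
gripper_width: 0.0211
grasp_force: 39.9
```

```bash
python3 snap.py f2 b;python3 g.py .4341 .2935 .06 -.9
```

```text
26.1 [0.436  0.2923 0.1181] -1.04 [-96.  20.  68. 112. -20.  62. -20.]
26.1 [0.436  0.2923 0.1181] -1.04 j7 -20 0.0207
offset [0.008, -0.013, 0.387] turn [0.0, 0.0, -0.001]
```

View pics/f2b.png

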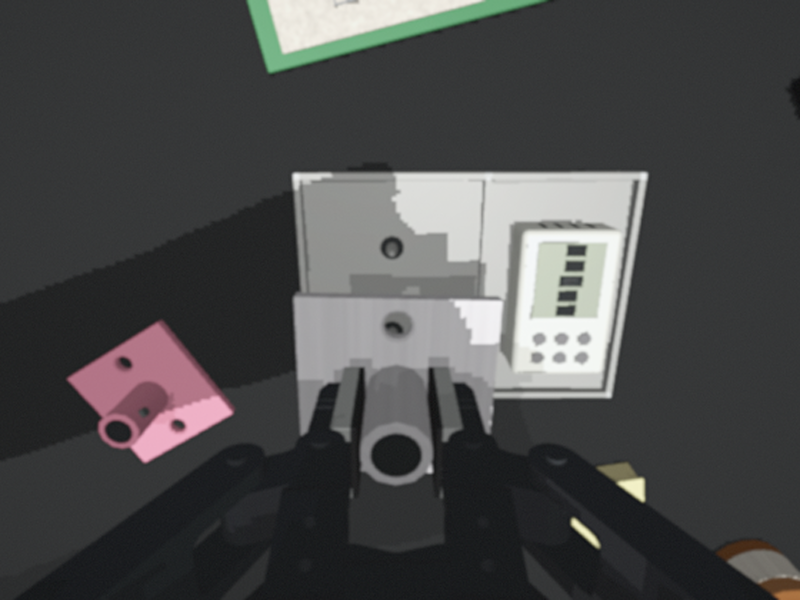

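View f2 shows the held flange with its back edge from (295,296) to (501,297), hole at (397,325) and collar top at (396,455). The tray corners are (294,173), (647,174) and (612,397), and a pin is at (391,246). I fit both in the same picture.

Run:
```python
from fit import *
c=lambda pts:[('f2',l,u) for l,u in pts]
f=fit(c([((-35,35,5),(295,296)),((35,35,5),(501,297)),((0,25,5),(397,325)),((0,0,41),(396,455))]),(.434,.29,-1))
t=fit(c([((-90,65,10),(294,173)),((90,65,10),(647,174)),((90,-65,10),(612,397)),((-40,25,15),(391,246))]),(.474,.29,-1))
t2=fit(c([((-90,65,10),(294,173)),((90,65,10),(647,174)),((90,-65,10),(612,397)),((-40,25,15),(391,246))]),(.474,.29,-1),False)
R=lambda a:Ro.from_euler('z',a,degrees=True).as_matrix()
for n,x in(('f',f),('t',t),('t2',t2)): print(n,np.round(x,4))
for x in (t,t2): print('place',(R(x[3])@[-.04,0,0]+x[:3]).round(4))
```

```text
res px [1.5 0.3 0.5 0.8 0.  0.1 0.3 1. ]
  res px [0.2 0.3 0.4 0.6 1.4 0.2 0.7 4. ]
  res px [0.1 0.3 0.  0.5 1.7 0.4 0.8 3.9]
f [ 0.4369  0.288   0.1047 -1.5206]
t [ 4.7470e-01  2.8940e-01  6.0000e-04 -1.0694e+00]
t2 [ 0.4748  0.2893 -0.0051 -1.0968]
place [0.4347 0.2902 0.0006]
place [ 0.4348  0.2901 -0.0051]
```

Run:
```python
from fit import *
C=cal('f2');R=Ro.from_euler('z',-1.07,degrees=True).as_matrix()
for z in(4,10,18): print(z,proj(C,R@[-.04,.025,z/1e3]+[.4747,.2894,0]))
g=cv2.cvtColor(cv2.imread('pics/f2.png'),cv2.COLOR_BGR2GRAY)
print(g[162:186,262:288])
C1=cal('w1')
for y in(-25,25): print([ (proj(C1,R@[-.04,y/1e3,z/1e3]+[.4744,.2895,0])/.7).round(1) for z in(4,18)])
```

```text
4 [[274.48586475 172.6397303 ]]
10 [[274.42921825 174.46675647]]
18 [[274.3496914  177.03174502]]
[[147 146 146 147 146 147 147 146 147 147 147 146 146 147 147 146 146 145
  146 146 146 146 145 146 145 144]
 [146 146 147 147 145 147 147 146 147 147 146 144 145 146 146 146 145 147
  146 146 146 146 145 146 146 145]
 [146 147 147 146 145 146 146 145 145 144 139 134 133 136 140 143 146 145
  146 146 146 146 146 145 145 146]
 [145 146 147 145 146 146 145 140 134 127 117 105 103 107 118 127 132 140
  145 146 146 146 146 146 145 145]
 [146 146 146 147 147 145 138 123 106  93  78  65  63  68  78  88 103 122
  138 145 146 147 145 146 145 146]
 [147 146 146 147 145 138 121  94  71  57  48  45  42  45  46  51  68  97
  122 138 144 146 145 147 145 146]
 [145 146 147 146 140 123  96  64  47  45  44  44  46  46  44  44  47  66
   93 123 141 146 147 145 145 146]
 [146 146 146 144 132 105  71  46  42  48  55  62  64  61  55  48  44  46
   69 107 134 145 146 146 147 145]
 [146 146 145 141 120  85  52  44  49  63  74  81  84  80  71  59  46  41
   54  88 124 142 147 146 145 146]
 [146 147 144 135 109
[... 1016 characters left out ...]
4  85  93 110 128
  140 145 146 144 145 144 146 144]
 [145 145 145 145 146 145 145 141 135 126 118 112 110 113 117 126 135 142
  145 145 145 145 144 146 144 144]
 [145 145 144 146 145 144 145 146 145 142 140 139 138 138 140 142 144 146
  146 146 145 144 145 145 145 145]
 [144 145 145 145 145 145 145 145 146 145 145 146 146 146 146 145 146 145
  144 145 145 144 145 145 145 144]
 [144 145 145 145 144 145 145 144 144 145 146 145 145 146 144 145 145 144
  145 145 145 144 145 144 145 146]
 [145 145 145 144 145 145 144 145 145 144 146 145 144 145 145 145 145 145
  145 145 145 145 145 145 144 144]]
[array([[413.1, 151.2]]), array([[413.8, 151.9]])]
[array([[476.7, 152.5]]), array([[479.6, 153.4]])]
```

The pin tip blob at (274,177) in the 560-wide frame matches the prediction exactly. I lower to just above the pins and then correct.

Emit:
{"name": "step_arm", "arguments": {
  "rows": [
    {"offset":[0.013,-0.015,0.25],"turn":[0,0,0]},
    {"offset":[0.013,-0.015,0.4],"turn":[0,0,0]},
    {"offset":[0.013,-0.015,0.5],"turn":[0,0,0]},
    {"offset":[0.013,-0.015,0.53],"turn":[0,0,0]},
    {"offset":[0.013,-0.015,0.53],"turn":[0,0,0]},
    {"offset":[0.013,-0.015,0.53],"turn":[0,0,0]},
    {"offset":[0.013,-0.015,0.53],"turn":[0,0,0]}
  ]
}}

```text
clock: 26.8
tcp_pos: [0.4333, 0.2957, 0.0395]
tcp_rot: [-2.239, -2.203, -0.002]
wrist_force: [-0.3, 0.6, -1.2]
gripper_width: 0.0208
grasp_force: 40.0
```

```bash
python3 snap.py f3 b; python3 g.py .4338 .2943 .038 -.9 .4338 .2943 .018 -.9
```

```text
26.85 [0.4332 0.2957 0.0394] -0.91 [-89.  26.  61. 115. -28.  55. -15.]
26.85 [0.4332 0.2957 0.0394] -0.91 j7 -15 0.0206
offset [-0.009, 0.004, 0.009] turn [0.0, -0.001, -0.0]
offset [-0.01, 0.004, 0.143] turn [0.0, -0.001, -0.0]
```

View pics/f3b.png

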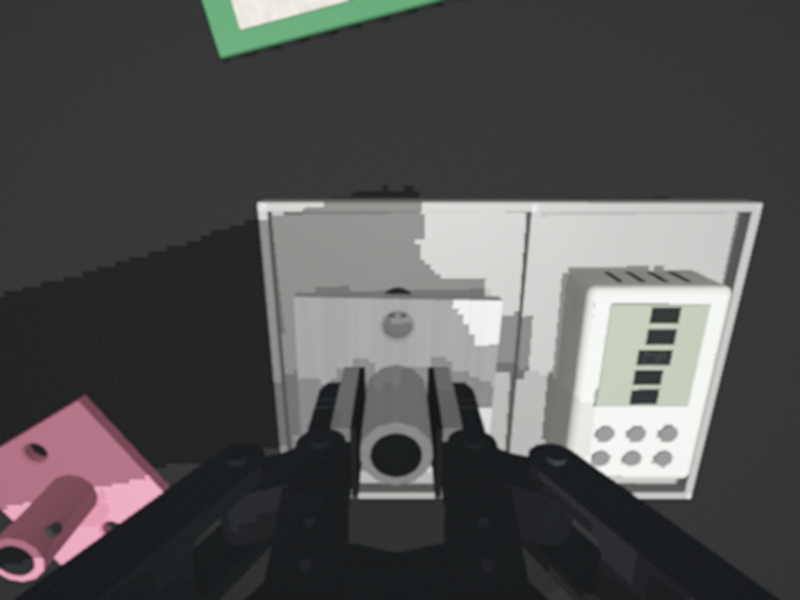

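View f3 shows the flange just above the pins, with its hole at (397,325) and pin shadow visible behind its edge at (397,292). The tray corners are (258,203), (762,206) and (692,497).

Run:
```python
from fit import *
c=lambda pts:[('f3',l,u) for l,u in pts]
F=[((-35,35,5),(295,296)),((35,35,5),(501,297)),((0,25,5),(397,325)),((0,0,41),(396,455))]
f=fit(c(F),(.434,.29,-1))
T=c([((-90,65,10),(258,203)),((90,65,10),(762,206)),((90,-65,10),(692,497))])
t=fit(T,(.474,.29,-1)); t2=fit(T,(.474,.29,-1),False)
R=lambda a:Ro.from_euler('z',a,degrees=True).as_matrix()
print('f',np.round(f,4))
for x in (t,t2): print('place',(R(x[3])@[-.04,0,0]+x[:3]).round(4),round(x[3],2))
```

```text
res px [1.5 0.3 0.5 0.8 0.  0.1 0.3 1. ]
  res px [0.4 0.5 0.3 1.6 1.3 0.6]
  res px [1.  0.5 0.  1.4 1.6 0.3]
f [ 0.4341  0.2915  0.0262 -1.393 ]
place [0.4348 0.2896 0.0005] -0.87
place [ 0.435   0.2895 -0.    ] -0.9
```

Emit:
{"name": "step_arm", "arguments": {
  "rows": [
    {"offset":[-0.011,0.005,0.0],"turn":[0,0,0]},
    {"offset":[-0.011,0.005,0.04],"turn":[0,0,0]},
    {"offset":[-0.011,0.005,0.07],"turn":[0,0,0]},
    {"offset":[-0.011,0.005,0.1],"turn":[0,0,0]},
    {"offset":[-0.011,0.005,0.1],"turn":[0,0,0]}
  ]
}}

```text
clock: 27.35
tcp_pos: [0.433, 0.2933, 0.0228]
tcp_rot: [2.239, 2.204, -0.002]
wrist_force: [-0.5, 0.6, -1.5]
gripper_width: 0.0209
grasp_force: 40.0
```

```bash
python3 g.py .4338 .2943 .018 -.9
```

```text
27.35 [0.433  0.2933 0.0228] -0.91 j7 -14 0.0209
offset [0.007, 0.005, 0.032] turn [-0.0, 0.0, -0.0]
```

No contact force well below the pin tops, so the holes are on the pins. I lower the rest and release.

Emit:
{"name": "step_arm", "arguments": {
  "rows": [
    {"offset":[0,0.003,0.015],"turn":[0,0,0]},
    {"offset":[0,0.003,0.028],"turn":[0,0,0]},
    {"offset":[0,0.003,0.028],"turn":[0,0,0]}
  ]
}}

```text
clock: 27.65
tcp_pos: [0.4338, 0.2935, 0.0191]
tcp_rot: [2.239, 2.204, -0.001]
wrist_force: [-0.1, -0.7, -1.6]
gripper_width: 0.0206
grasp_force: 40.0
```

Emit:
{"name": "step_arm", "arguments": {
  "rows": [
    {"offset":[0,0,0],"turn":[0,0,0]},
    {"offset":[0,0,0],"turn":[0,0,0]},
    {"offset":[0,0,0],"turn":[0,0,0]},
    {"offset":[0,0,0],"turn":[0,0,0]},
    {"offset":[0,0,0],"turn":[0,0,0]}
  ],
  "jaw": 0.1
}}

```text
clock: 28.15
tcp_pos: [0.4339, 0.2936, 0.0194]
tcp_rot: [-2.239, -2.204, -0.0]
wrist_force: [0.5, -0.2, -0.1]
gripper_width: 0.0386
grasp_force: 0.0
```

Emit:
{"name": "step_arm", "arguments": {
  "rows": [
    {"offset":[0,0,-0.15],"turn":[0,0,0]},
    {"offset":[0,0,-0.4],"turn":[0,0,0]},
    {"offset":[0,0,-0.7],"turn":[0,0,0]},
    {"offset":[0,0,-0.85],"turn":[0,0,0]},
    {"offset":[0,0,-0.85],"turn":[0,0,0]}
  ]
}}

```text
clock: 28.65
tcp_pos: [0.4354, 0.2947, 0.1498]
tcp_rot: [-2.238, -2.203, -0.008]
wrist_force: [-0.6, -0.0, -0.2]
gripper_width: 0.0386
grasp_force: 0.0
```

```bash
python3 snap.py f4 b; python3 g.py .6692 -.1999 .12 -15.3
```

```text
28.7 [0.4343 0.2944 0.148 ] -0.88 [-99.  17.  71. 110. -18.  65. -23.]
28.7 [0.4343 0.2944 0.148 ] -0.88 j7 -23 0.0382
offset [-3.272, 1.616, 0.179] turn [0.0, -0.001, 0.12]
```

View pics/f4b.png

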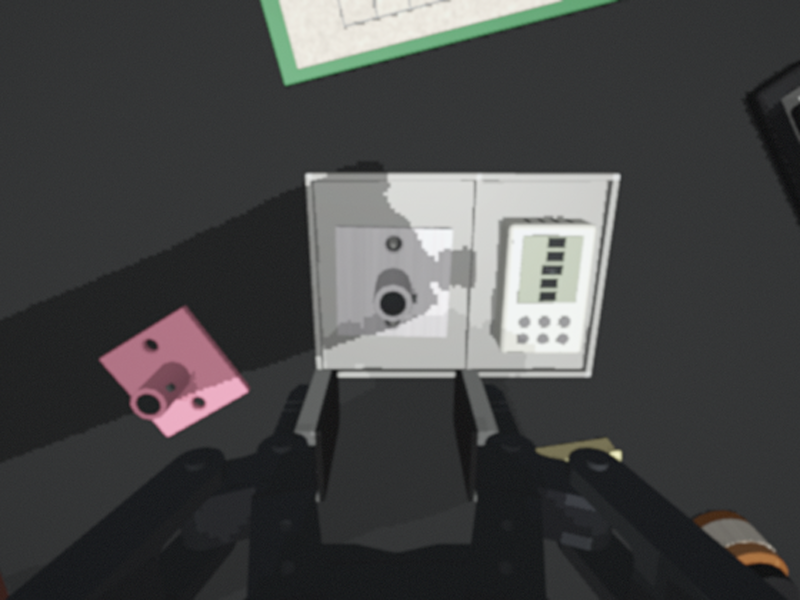

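View f4 shows flange_a flat over its pin at (393,243), with the box logger in place. Next is flange_b.

Emit:
{"name": "step_arm", "arguments": {
  "rows": [
    {"offset":[-0.818,0.404,0],"turn":[0,0,0]},
    {"offset":[-0.818,0.404,0],"turn":[0,0,0]},
    {"offset":[-0.818,0.404,0],"turn":[0,0,0]},
    {"offset":[-0.818,0.404,0],"turn":[0,0,0]}
  ],
  "jaw": -0.5
}}

```text
clock: 29.1
tcp_pos: [0.4937, 0.1639, 0.1461]
tcp_rot: [2.248, 2.194, -0.002]
wrist_force: [0.2, 0.5, -0.3]
gripper_width: 0.0642
grasp_force: 0.0
```

Emit:
{"name": "step_arm", "arguments": {
  "rows": [
    {"offset":[-0.818,0.404,0],"turn":[0,0,0]},
    {"offset":[-0.818,0.404,0],"turn":[0,0,0]},
    {"offset":[-0.818,0.404,0],"turn":[0,0,0]},
    {"offset":[-0.818,0.404,0],"turn":[0,0,0]}
  ]
}}

```text
clock: 29.5
tcp_pos: [0.5518, 0.0401, 0.1462]
tcp_rot: [2.247, 2.193, -0.003]
wrist_force: [-0.5, -1.0, 0.3]
gripper_width: 0.0639
grasp_force: 0.0
```

Emit:
{"name": "step_arm", "arguments": {
  "rows": [
    {"offset":[-0.818,0.404,0],"turn":[0,0,0]},
    {"offset":[-0.818,0.404,0],"turn":[0,0,0]},
    {"offset":[-0.818,0.404,0],"turn":[0,0,0]},
    {"offset":[-0.818,0.404,0],"turn":[0,0,0]}
  ]
}}

```text
clock: 29.9
tcp_pos: [0.6096, -0.0832, 0.1458]
tcp_rot: [2.246, 2.194, -0.004]
wrist_force: [0.1, -0.4, -0.2]
gripper_width: 0.0638
grasp_force: 0.0
```

Emit:
{"name": "step_arm", "arguments": {
  "rows": [
    {"offset":[-0.818,0.404,0.18],"turn":[0,0,0.12]},
    {"offset":[-0.818,0.404,0.18],"turn":[0,0,0.12]},
    {"offset":[-0.818,0.404,0.18],"turn":[0,0,0.12]},
    {"offset":[-0.818,0.404,0.18],"turn":[0,0,0.12]},
    {"offset":[-0.818,0.404,0.18],"turn":[0,0,0.12]},
    {"offset":[-0.818,0.404,0.18],"turn":[0,0,0.12]}
  ]
}}

```text
clock: 30.5
tcp_pos: [0.6684, -0.1987, 0.119]
tcp_rot: [-2.494, -1.907, -0.0]
wrist_force: [-0.7, 1.0, -0.1]
gripper_width: 0.0638
grasp_force: 0.0
```

```bash
python3 snap.py h1; python3 g.py .6692 -.1999 .06 -15.3
```

```text
30.55 [ 0.6686 -0.1984  0.1194] -15.17 [-25.  41.  58.  86. -36.  73.  22.]
30.55 [ 0.6686 -0.1984  0.1194] -15.17 j7 22 0.0641
offset [-0.009, 0.007, 0.396] turn [-0.0, -0.001, 0.001]
```

Emit:
{"name": "step_arm", "arguments": {
  "rows": [
    {"offset":[-0.009,0.007,0.3],"turn":[0,0,0]},
    {"offset":[-0.009,0.007,0.5],"turn":[0,0,0]},
    {"offset":[-0.009,0.007,0.6],"turn":[0,0,0]},
    {"offset":[-0.009,0.007,0.6],"turn":[0,0,0]},
    {"offset":[-0.009,0.007,0.6],"turn":[0,0,0]}
  ]
}}

```text
clock: 31.05
tcp_pos: [0.6697, -0.2022, 0.0313]
tcp_rot: [2.496, 1.906, 0.001]
wrist_force: [-0.1, -0.8, 0.3]
gripper_width: 0.064
grasp_force: 0.0
```

```bash
python3 g.py .6692 -.1999 .014 -15.3
```

```text
31.05 [ 0.6697 -0.2022  0.0313] -15.26 j7 25 0.064
offset [0.014, -0.008, 0.115] turn [0.001, 0.0, 0.0]
```

Emit:
{"name": "step_arm", "arguments": {
  "rows": [
    {"offset":[0.014,-0.008,0.06],"turn":[0,0,0]},
    {"offset":[0.014,-0.008,0.115],"turn":[0,0,0]},
    {"offset":[0.014,-0.008,0.115],"turn":[0,0,0]},
    {"offset":[0.014,-0.008,0.115],"turn":[0,0,0]}
  ]
}}

```text
clock: 31.45
tcp_pos: [0.6684, -0.2003, 0.0126]
tcp_rot: [-2.498, -1.905, 0.0]
wrist_force: [0.3, 0.5, 0.5]
gripper_width: 0.0642
grasp_force: 0.0
```

Emit:
{"name": "step_arm", "arguments": {
  "rows": [
    {"offset":[0,0,0],"turn":[0,0,0]},
    {"offset":[0,0,0],"turn":[0,0,0]},
    {"offset":[0,0,0],"turn":[0,0,0]},
    {"offset":[0,0,0],"turn":[0,0,0]},
    {"offset":[0,0,0],"turn":[0,0,0]},
    {"offset":[0,0,0],"turn":[0,0,0]},
    {"offset":[0,0,0],"turn":[0,0,0]},
    {"offset":[0,0,0],"turn":[0,0,0]}
  ],
  "jaw": 1,
  "squeeze": 40
}}

```text
clock: 32.25
tcp_pos: [0.6687, -0.2004, 0.013]
tcp_rot: [2.497, 1.905, 0.0]
wrist_force: [-0.3, 0.5, 5.2]
gripper_width: 0.0208
grasp_force: 39.3
```

Emit:
{"name": "step_arm", "arguments": {
  "rows": [
    {"offset":[0,0,-0.2],"turn":[0,0,0]},
    {"offset":[0,0,-0.5],"turn":[0,0,0]},
    {"offset":[0,0,-0.75],"turn":[0,0,0]},
    {"offset":[0,0,-0.75],"turn":[0,0,0]},
    {"offset":[0,0,-0.75],"turn":[0,0,0]}
  ]
}}

```text
clock: 32.75
tcp_pos: [0.6686, -0.2, 0.1253]
tcp_rot: [2.497, 1.906, 0.001]
wrist_force: [0.4, -0.6, -1.2]
gripper_width: 0.0209
grasp_force: 39.3
```

```bash
python3 g.py .4179 -.3229 .127 10.3
```

```text
32.75 [ 0.6686 -0.2     0.1253] -15.3 j7 22 0.0209
offset [-1.231, -1.396, -0.013] turn [0.0, -0.0, -0.213]
```

Emit:
{"name": "step_arm", "arguments": {
  "rows": [
    {"offset":[-0.615,-0.698,0],"turn":[0,0,0]},
    {"offset":[-0.615,-0.698,0],"turn":[0,0,0]},
    {"offset":[-0.615,-0.698,0],"turn":[0,0,0]},
    {"offset":[-0.615,-0.698,0],"turn":[0,0,0]}
  ]
}}

```text
clock: 33.15
tcp_pos: [0.5367, -0.2647, 0.1237]
tcp_rot: [-2.502, -1.894, 0.004]
wrist_force: [-0.2, -0.4, -0.9]
gripper_width: 0.0208
grasp_force: 39.5
```

Emit:
{"name": "step_arm", "arguments": {
  "rows": [
    {"offset":[-0.615,-0.698,0],"turn":[0,0,-0.213]},
    {"offset":[-0.615,-0.698,0],"turn":[0,0,-0.213]},
    {"offset":[-0.615,-0.698,0],"turn":[0,0,-0.213]},
    {"offset":[-0.615,-0.698,0],"turn":[0,0,-0.213]},
    {"offset":[-0.615,-0.698,0],"turn":[0,0,-0.213]},
    {"offset":[-0.615,-0.698,0],"turn":[0,0,-0.213]},
    {"offset":[-0.615,-0.698,0],"turn":[0,0,-0.213]},
    {"offset":[-0.615,-0.698,0],"turn":[0,0,-0.213]}
  ]
}}

```text
clock: 33.95
tcp_pos: [0.4184, -0.3224, 0.1248]
tcp_rot: [-2.013, -2.412, 0.002]
wrist_force: [1.2, -0.2, -1.0]
gripper_width: 0.0207
grasp_force: 39.7
```

```bash
python3 g.py .4179 -.3225 .04 10.3
```

```text
33.95 [ 0.4184 -0.3224  0.1248] 10.31 j7 60 0.0207
offset [0.0, -0.003, 0.566] turn [-0.001, 0.0, 0.0]
```

Emit:
{"name": "step_arm", "arguments": {
  "rows": [
    {"offset":[0,-0.003,0.25],"turn":[0,0,0]},
    {"offset":[0,-0.003,0.4],"turn":[0,0,0]},
    {"offset":[0,-0.003,0.5],"turn":[0,0,0]},
    {"offset":[0,-0.003,0.55],"turn":[0,0,0]},
    {"offset":[0,-0.003,0.55],"turn":[0,0,0]},
    {"offset":[0,-0.003,0.55],"turn":[0,0,0]},
    {"offset":[0,-0.003,0.55],"turn":[0,0,0]}
  ]
}}

```text
clock: 34.65
tcp_pos: [0.4179, -0.3234, 0.0436]
tcp_rot: [2.013, 2.41, 0.001]
wrist_force: [0.6, 0.1, -1.3]
gripper_width: 0.0206
grasp_force: 39.6
```

```bash
python3 snap.py h2 b; python3 g.py .4179 -.3225 .04 10.3
```

```text
34.7 [ 0.4179 -0.3233  0.0435] 10.25 [-16.  25.  58. 115. -26.  55.  66.]
34.7 [ 0.4179 -0.3233  0.0435] 10.25 j7 66 0.0209
offset [0.005, 0.001, 0.024] turn [0.001, 0.0, -0.0]
```

View pics/h2b.png

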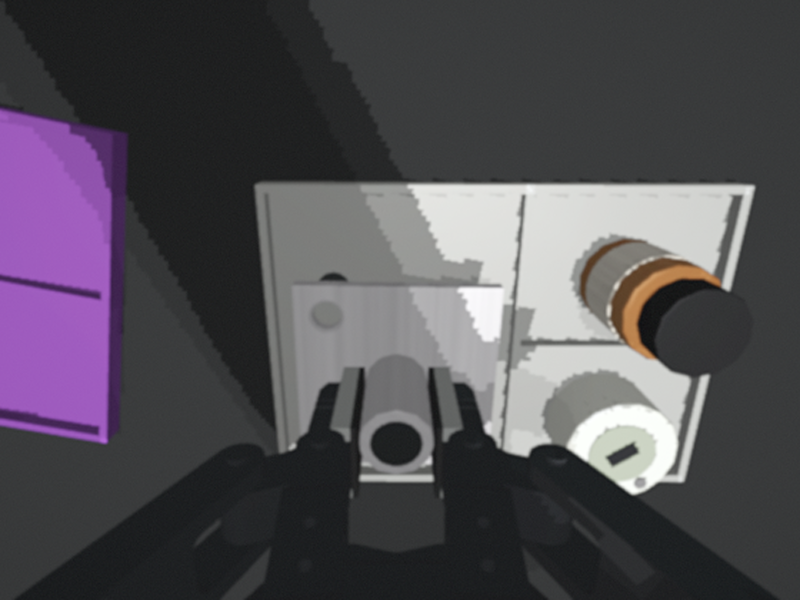

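View h2 shows the flange's back edge from (292,284) to (504,286), its hole at (327,314) and collar top at (397,443). The tray corners are (256,184), (754,186) and (684,481).

Run:
```python
from fit import *
c=lambda pts:[('h2',l,u) for l,u in pts]
f=fit(c([((-35,35,5),(292,284)),((35,35,5),(504,286)),((-24,24,5),(327,314)),((0,0,41),(397,443))]),(.418,-.323,10))
T=c([((-90,65,10),(256,184)),((90,65,10),(754,186)),((90,-65,10),(684,481))])
R=lambda a:Ro.from_euler('z',a,degrees=True).as_matrix()
print('f',np.round(f,4))
for x in (fit(T,(.457,-.316,10)),fit(T,(.457,-.316,10),False)): print('place',(R(x[3])@[-.04,0,0]+x[:3]).round(4),round(x[3],2))
```

```text
res px [0.1 0.3 0.3 0.2 0.3 0.8 0.1 0.5]
f [ 0.419  -0.3228  0.0315  9.5582]
  res px [0.1 0.3 0.4 0.1 0.5 0.2]
  res px [0.5 0.3 0.  0.  0.7 0.7]
place [ 0.4181 -0.3234  0.0005] 10.12
place [ 0.4183 -0.3235 -0.    ] 10.13
```

Emit:
{"name": "step_arm", "arguments": {
  "rows": [
    {"offset":[-0.003,-0.006,0.03],"turn":[0,0,-0.004]},
    {"offset":[-0.003,-0.006,0.07],"turn":[0,0,-0.004]},
    {"offset":[-0.003,-0.006,0.1],"turn":[0,0,-0.004]},
    {"offset":[-0.003,-0.006,0.13],"turn":[0,0,-0.004]},
    {"offset":[-0.003,-0.006,0.13],"turn":[0,0,-0.004]},
    {"offset":[-0.003,-0.006,0.13],"turn":[0,0,-0.004]}
  ]
}}

```text
clock: 35.3
tcp_pos: [0.4163, -0.3237, 0.023]
tcp_rot: [-2.004, -2.419, 0.0]
wrist_force: [-0.2, -1.2, -0.6]
gripper_width: 0.0204
grasp_force: 39.6
```

```bash
python3 g.py .4171 -.3239 .018 10.7
```

```text
35.3 [ 0.4163 -0.3237  0.023 ] 10.71 j7 68 0.0204
offset [-0.002, 0.005, 0.033] turn [-0.0, -0.0, 0.0]
```

No force with the underside at about 10 mm, so the pins are in the holes. I finish and release, then pull back for a final look.

Emit:
{"name": "step_arm", "arguments": {
  "rows": [
    {"offset":[0,0.004,0.015],"turn":[0,0,0]},
    {"offset":[0,0.004,0.033],"turn":[0,0,0]},
    {"offset":[0,0.004,0.033],"turn":[0,0,0]}
  ]
}}

```text
clock: 35.6
tcp_pos: [0.417, -0.3233, 0.0179]
tcp_rot: [-2.004, -2.419, 0.0]
wrist_force: [-0.4, -0.2, -1.4]
gripper_width: 0.021
grasp_force: 39.6
```

Emit:
{"name": "step_arm", "arguments": {
  "rows": [
    {"offset":[0,0,0],"turn":[0,0,0]},
    {"offset":[0,0,0],"turn":[0,0,0]},
    {"offset":[0,0,0],"turn":[0,0,0]},
    {"offset":[0,0,0],"turn":[0,0,0]},
    {"offset":[0,0,0],"turn":[0,0,0]}
  ],
  "jaw": 0.1
}}

```text
clock: 36.1
tcp_pos: [0.4171, -0.3235, 0.0182]
tcp_rot: [2.004, 2.419, 0.0]
wrist_force: [0.3, -0.1, -0.5]
gripper_width: 0.0384
grasp_force: 0.0
```

Emit:
{"name": "step_arm", "arguments": {
  "rows": [
    {"offset":[0,0,-0.15],"turn":[0,0,0]},
    {"offset":[0,0,-0.4],"turn":[0,0,0]},
    {"offset":[0,0,-0.7],"turn":[0,0,0]},
    {"offset":[0,0,-1],"turn":[0,0,0]},
    {"offset":[0,0,-1],"turn":[0,0,0]}
  ]
}}

```text
clock: 36.6
tcp_pos: [0.4191, -0.3257, 0.1732]
tcp_rot: [2.0, 2.413, 0.004]
wrist_force: [0.8, -0.2, -0.2]
gripper_width: 0.0382
grasp_force: 0.0
```

```bash
python3 snap.py h3
python3 - <<'E'
from bench import env
import cv2,numpy as np
t=env.capture('top')[:,:,::-1]; w=cv2.imread('pics/h3.png'); s=env.capture('side')[:,:,::-1]
cv2.imwrite('pics/fin.png',np.vstack([cv2.resize(w[80:300,150:510],(800,300)) if 0 else np.hstack([cv2.resize(w,(400,300)),cv2.resize(s,(400,300))]),cv2.resize(t[80:290,100:460],(800,300))]))
E
```

```text
36.65 [ 0.4185 -0.3243  0.1706] 10.75 [-26.  14.  68. 108. -14.  67.  58.]
```

View pics/fin.png

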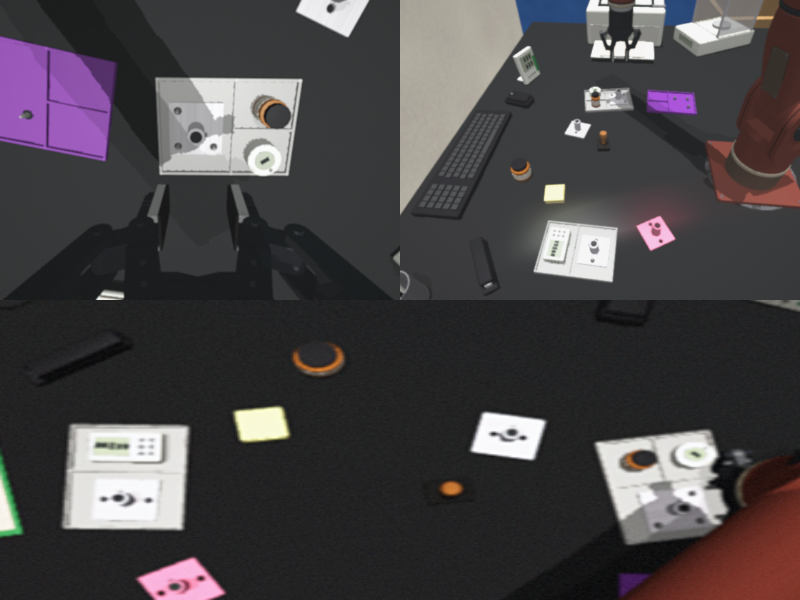

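The final views show both trays filled, with the flanges flat on their pins. flange_c and the wide bottle are untouched on the bench, and the arm is clear of everything.

```bash
python3 -c "
from bench import env
print(env.job_done())"
```

```text
the job is handed in; nothing more can be done
None
```

Both kits are made up and handed in after about 37 s: box logger and flange_a are in tray_two; round logger, slim bottle and flange_b are in tray_three; flange_c and the wide bottle were left standing on the bench.

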